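# Pack the screw-top lunch carrier and hang its cutlery case

### The job

Pack the lunch: put all the red mini cheeses into the steel pot of the lunch carrier, then close the pot with its lid: set the lid on the mouth level, turn it back until its lugs drop into the thread, and screw it forward (clockwise seen from above) fully home. Also hang the green cutlery case by its two holes on the carrier's two pins, pushed back against the blue board. Do not disturb the orange box, the teal box or the cup.

Things in the scene. Friction and masses are not known exactly. Their poses are not given: they have to be found in the camera images.
- cheese1_center (a point): Wax-coated mini cheese, red upright cylinder, 24 mm in diameter and 18 mm high, 16 g, loose on the table in front of the carrier; the point is its centre, half-way up. Four to six of the six are present (None from the start: absent).
- cheese2_center (a point): Wax-coated mini cheese, red upright cylinder, 24 mm in diameter and 18 mm high, 16 g, loose on the table in front of the carrier; the point is its centre, half-way up. Four to six of the six are present (None from the start: absent).
- cheese3_center (a point): Wax-coated mini cheese, red upright cylinder, 24 mm in diameter and 18 mm high, 16 g, loose on the table in front of the carrier; the point is its centre, half-way up. Four to six of the six are present (None from the start: absent).
- cheese4_center (a point): Wax-coated mini cheese, red upright cylinder, 24 mm in diameter and 18 mm high, 16 g, loose on the table in front of the carrier; the point is its centre, half-way up. Four to six of the six are present (None from the start: absent).
- cheese5_center (a point): Wax-coated mini cheese, red upright cylinder, 24 mm in diameter and 18 mm high, 16 g, loose on the table in front of the carrier; the point is its centre, half-way up. Four to six of the six are present (None from the start: absent).
- cheese6_center (a point): Wax-coated mini cheese, red upright cylinder, 24 mm in diameter and 18 mm high, 16 g, loose on the table in front of the carrier; the point is its centre, half-way up. Four to six of the six are present (None from the start: absent).
- pot_mouth (a point): Centre of the mouth of the carrier's steel pot, level with its rim, 79 mm above the table; z up. The pot is fixed on the base plate (310 x 120 x 4 mm, stuck to the table). Outside 92 mm in diameter up to 24 mm below the rim, then a neck 76 mm in outside diameter; mouth 70 mm in inside diameter, floor 69 mm below the rim. Its turn about z is random and of no use.
- pot_thread (a point): Point on the pot's axis 11 mm below the rim, mid-thread. Three-start right-hand thread outside the neck (clockwise from above closes): each start is a sloping 4.4 mm ridge of 72 degrees standing 5 mm out, highest (5 mm below the rim) at its anticlockwise end; beyond that end is an open gap; the low end has a vertical stop. The places of the gaps are not told.
- lid_grip (a point): Centre of the lid's black grip bar, on the lid's axis: bar 62 mm long along x of this frame, 14 mm wide (y), 28 mm high. The lid is a loose steel cap 95 mm in diameter, 120 g, skirt down, its flat top 14 mm and its lower edge 39 mm below this point. z up. Three lugs inside the skirt, 120 degrees apart, have 1.5 mm of play round the pot's neck.
- lid_edge (a point): Centre of the lid's lower edge, 39 mm below lid_grip. Lugs on top of the ridges: lid_grip is 28.5 to 35.5 mm above pot_mouth; clockwise then jams. Turned anticlockwise by up to 100 degrees the lid climbs, then drops by its weight (grip loose or opened) to 25 to 28 mm. Then 70 to 100 degrees clockwise, 1 mm down per 12 degrees, little torque, to the stop at about 19.5 mm; it stays put.
- case_grip (a point): Centre of the thick top rim (10 mm along x, 100 mm along y, 20 mm high) of the green cutlery case, 85 mm above its underside. The case (140 g, loose, upright, z up) is a back plate 5 mm thick, 100 mm wide, 95 mm high with a pocket 30 mm deep, 34 mm high on its front (-x); a small fork stands in the pocket at y = +36 mm, its top 86 mm above the underside.
- case_holes (a point): Point midway between the two square holes of the case's back plate, in mid-thickness, 40 mm straight below case_grip, same axes. The holes are 11 x 11 mm, 60 mm apart (at y = -30 and +30 mm), and go through the plate along x.
- pins_mid (a point): Point midway between the pins' roots on the front of the fixed upright blue board, 70 mm above the table. Board 100 mm wide (y), top 8 mm above this point. Pins 5 mm in diameter at y = -30 and +30 mm, standing out 27 mm along -x and rising 15 degrees to their tips. The hung case has this frame's axes, plate flat on the board, case_holes about 3 mm below and 3 to 5 mm in front (-x).
- orange_box: Orange round plastic box, 76 mm in diameter, 43 mm high, origin at the centre of its underside. Leave it alone.
- teal_box: Teal round plastic box, 76 mm in diameter, 43 mm high, origin at the centre of its underside. Leave it alone.
- cup: Short white ceramic cup with a chipped rim, 76 mm in diameter, 70 mm high, origin at the centre of its underside. Leave it alone.

How it is judged:
By the outcome, as a careful person would: the job done as asked, in the order asked, and still so for the second after the job is handed in, with the robot touching nothing.
Of cheese1, cheese2, cheese3, cheese4, cheese5, cheese6 only 4 to 6 are there at a start; the rules pass over those that are not, and their reading is None.
At some moment in a run one of cheese1, cheese2, cheese3, cheese4, cheese5, cheese6, lid, case may be knocked a few centimetres aside while the robot is not near it.
It also fails if it takes over 210 s, if anything falls off the work surface, if the arm or the gripper's body presses on something with over 40 N, if the wrist force passes 120 N, or if a joint passes its speed limit or range.

### The arm

A 6-joint arm with a two-finger parallel gripper is mounted at the origin on the work surface. World frame = base frame: x ahead of the robot, y to its left, z up, the work surface at z = 0. Lengths are in m, angles in rad, forces in N, time in s.
With the tool pointing down it reaches from about 0.25 to 0.775 m from the base axis. Payload 4 kg.
Tool frame: the origin (TCP) lies on the centre line of the jaws, within the pads' length; the fingertips stand 14 mm ahead of it and the grasp point (between the pads) lies 5 mm behind it (robot.tcp_to_tips is the distance from the TCP to the fingertips, in m); z points along the fingers, y is the line along which they close (so a half turn about z gives the same grasp; the last joint's range is limited). The gripper opens to 94 mm and grips with 3 to 60 N. Pads are 16 mm wide; open, the fingers measure 119 mm over their backs; the gripper's body (75 mm by 177 mm) begins 78 mm behind the grasp point.
Start: joints at [-1.3, 0.087, 1.371, -0, 1.684, -0.103], TCP at [0.201, -0.512, 0.22] pointing down, gripper open.
Joint ranges: [-3.1, 3.1], [-0.76, 2.03], [0.27, 2.55], [-1.08, 4.22], [0.17, 2.65], [-2.57, 2.57]. Speed limits (rad/s): [2.79, 2.79, 3.14, 3.14, 3.14, 3.14].

### API

Orientations are given as [roll, pitch, yaw] about the fixed x, y, z axes, in that order (R = Rz(yaw) Ry(pitch) Rx(roll)).
In Python, from bench import robot gives the robot as it stands.
- The arm moves only by the tool carry_out, never from a script. Its argument "increments" is a list of rows, each a list of 3 entries, a list of its own where there are three numbers: the closure in counts, from 0 (fully open) to 255 (shut), then the shift along the tool's x, y, z in mm, then the turn about the tool's z in degrees. In form: [[fingers, [dx, dy, dz], twist], ...]. A call has 1 to 8 rows; each row shifts and turns the commanded pose from where the row before left it, along the tool's axes as they then stand; what a row does not reach is not made up. A row lasts 1/10 s, in which the tool goes at most 50 mm and 8.59 degrees, less where a joint would pass 70% of its speed; a pose out of reach is approached as far as the arm can. A call with a gripper value outside its range is refused whole. The fingers move at their own pace and stop on an object; the grip force is fixed at half the most. Time passes only in rows, so rows that do not move let the fingers close. It gives the time, the measured TCP pose, the force, the opening and the grip force at its end, in the units of the state.
- robot.get_obs(): the state, without advancing time (a new reading comes with each control period).
- robot.snapshot(name): name is "scene" or "top"; returns the picture (400x640x3 uint8, blue, green, red); there is no depth.
- robot.get_calibration(name): a dict with "vfov" (degrees; the focal length in pixels is half the picture's height over the tangent of half this angle, whatever the lens; pixels are square), "cx", "cy" (the principal point, pixels), "T" (4x4, takes a point from camera to world coordinates). Camera axes: x right, y down, z forward; pixel columns grow to the right and rows downward; lengths in m; the calibration is good to about 2 mm. A picture is of the moment at which its call begins. get_calibration takes no time and is no camera call.
- robot.close_job(): hands the job in; it is judged then, once.
The state is a dict: "time": time; "joint_positions": joint angles; "qvel": joint speeds; "joint_torque": joint torques, N m; "tool_pos": TCP position; "ee_rot": TCP orientation; "wrist_force": force on the tool from outside, world axes, zero at the start; "wrist_torque": the same for the moment, N m; "width": finger opening in m; "finger_force": force on a finger pad.
Only numpy, scipy, OpenCV 4.12 (cv2) and the standard library are available. Lean on these libraries where they do the work, as an engineer would, in place of code of your own. Each camera call takes 0.05 s, during which the arm holds its last target. There are 200 camera calls.

## Working session

There is one attempt and no reset: what is moved stays moved. The work goes in short steps, Python scripts to look and compute and a tool call to move; the robot and the scene stay as the last step left them, time stands still between calls to the robot, and variables do not carry over. Pictures are saved under pics/ and viewed, at most 14 in all, crops included, and the job is handed in when it is done.

Besides the shell and the picture viewer there is one more tool, called after ">>>" by a JSON object that holds its "fn" and its "kwargs". carry_out: Moves the arm, as the interface text tells. Its arguments: {"type":"object","properties":{"increments":{"type":"array","items":{"type":"array"}}},"required":["increments"]}

```bash
mkdir -p pics; ls; python3 - <<'E'
from bench import robot
import cv2
for n in("scene","top"):
    cv2.imwrite(f"pics/{n}0.png",robot.snapshot(n)); c=robot.get_calibration(n); print(n,c)
o=robot.get_obs(); print(o)
E
```

```text
pics
scene {'vfov': 46.793455404971986, 'cx': 326.7367455242406, 'cy': 202.52259029249976, 'T': array([[ 0.82883683,  0.29012276, -0.47839136,  1.07043535],
       [ 0.55948143, -0.42494422,  0.71161994, -0.72697406],
       [ 0.0031675 , -0.8574679 , -0.51452772,  0.61546971],
       [ 0.        ,  0.        ,  0.        ,  1.        ]])}
top {'vfov': 56.37979540355289, 'cx': 311.7121009414622, 'cy': 199.1289738974579, 'T': array([[ 0.0073188 , -0.98074898,  0.1951355 ,  0.40371494],
       [-0.99996382, -0.0063322 ,  0.00567932, -0.00783369],
       [-0.00433435, -0.19517001, -0.98075985,  0.92146814],
       [ 0.        ,  0.        ,  0.        ,  1.        ]])}
{'time': 0.1, 'joint_positions': array([-1.30010163e+00,  8.78712387e-02,  1.37210076e+00, -2.36962685e-05,
        1.68359110e+00, -1.03106828e-01]), 'qvel': array([-0.00114662, -0.00381553, -0.00396182,  0.00032818, -0.00016028,
       -0.00222365]), 'joint_torque': array([ 1.39266849e-03, -3.41252589e+01, -3.03301799e+01,  7.19335908e-02,
        3.04323505e-02, -1.06769608e-04]), 'tool_pos': array([ 0.20069561, -0.51157374,  0.21842778]), 'ee_rot': array([-3.13963025e+00, -1.79380695e-04,  3.73798704e-01]), 'wrist_force': array([-0.80390361, -0.09777244,  0.52034348]), 'wrist_torque': array([-0.01384937, -0.00218127, -0.02404229]), 'finger_force': 0.0, 'width': 0.0938183258913866}
```

View pics/scene0.png

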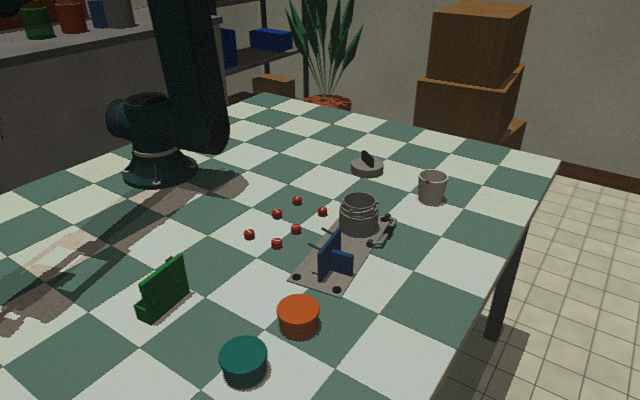

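View pics/top0.png

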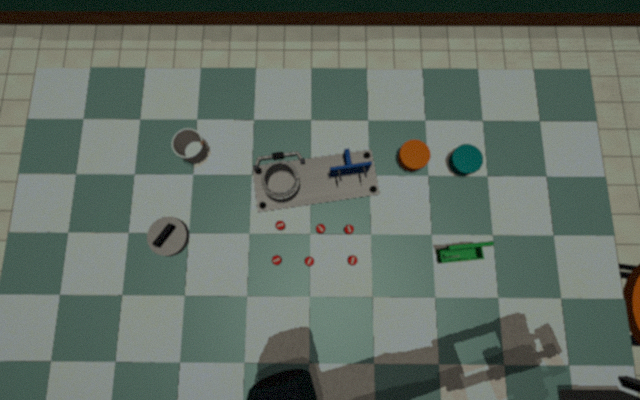

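The scene view shows six red cheeses (about 250-322, 200-244), the green case (165,290), the board (335,250), the pot (358,212) and the lid (367,165). In the top view the pot is at (281,182), the board (350,168), the lid (167,236) and the case (462,252).

```bash
cat > h.py <<'E'
import numpy as np, cv2
from bench import robot
CAL={n:robot.get_calibration(n) for n in("scene","top")}
def ray(n,p):
    c=CAL[n]; f=200/np.tan(np.radians(c["vfov"]/2)); T=c["T"]
    d=T[:3,:3]@np.array([(p[0]-c["cx"])/f,(p[1]-c["cy"])/f,1.]); return T[:3,3],d/np.linalg.norm(d)
def plane(n,p,z):
    o,d=ray(n,p); return o+d*(z-o[2])/d[2]
def tri(ps,pt):
    A=[];b=[]
    for n,p in(("scene",ps),("top",pt)):
        o,d=ray(n,p); M=np.eye(3)-np.outer(d,d); A.append(M); b.append(M@o)
    x=np.linalg.lstsq(np.vstack(A),np.hstack(b),rcond=None)[0]
    return x,max(np.linalg.norm(A[i]@x-b[i]) for i in(0,1))
def proj(n,X):
    c=CAL[n]; f=200/np.tan(np.radians(c["vfov"]/2)); T=c["T"]; q=T[:3,:3].T@(np.asarray(X)-T[:3,3])
    return np.array([c["cx"]+f*q[0]/q[2],c["cy"]+f*q[1]/q[2]])
HSV={"red":((0,150,50),(6,255,255)),"green":((50,150,20),(72,255,255)),"blue":((105,100,30),(125,255,255)),"orange":((7,150,100),(16,255,255)),"teal":((82,150,40),(98,255,255))}
def blobs(im,col,amin=15,roi=None):
    h=cv2.cvtColor(im,cv2.COLOR_BGR2HSV); lo,hi=HSV[col]; m=cv2.inRange(h,lo,hi)
    if col=="red": m|=cv2.inRange(h,(174,150,50),(180,255,255))
    if roi: k=np.zeros_like(m); k[roi[1]:roi[3],roi[0]:roi[2]]=1; m*=k
    n,l,s,c=cv2.connectedComponentsWithStats(m)
    return [(c[i],s[i]) for i in range(1,n) if s[i][4]>=amin],m
E
python3 - <<'E'
from h import *
np.set_printoptions(precision=4,suppress=True)
S=cv2.imread("pics/scene0.png");T=cv2.imread("pics/top0.png")
for col,rs,rt in(("red",(230,180,340,260),(260,210,370,280)),("green",(120,240,200,340),(420,220,510,280)),("blue",(300,220,370,290),(320,140,380,190))):
    bs,_=blobs(S,col,8,rs);bt,_=blobs(T,col,8,rt)
    print(col,"scene",[(c.round(1),s[:4]) for c,s in bs]); 
    for c,s in bt:
        if col=="red":
            z=plane("top",c,.009); best=min(bs,key=lambda b:np.linalg.norm(b[0]-proj("scene",z)))
            print(c.round(1),z,tri(best[0],c))
        else: print("top",c.round(1),s)
a=cv2.resize(T[130:220,240:400],None,fx=5,fy=5,interpolation=cv2.INTER_CUBIC)
b=cv2.resize(S[185:305,270:430],None,fx=5,fy=5,interpolation=cv2.INTER_CUBIC)
cv2.imwrite("pics/topc.png",cv2.convertScaleAbs(a,alpha=1.6));cv2.imwrite("pics/scc.png",cv2.convertScaleAbs(b,alpha=1.6))
c=np.hstack([cv2.resize(T[205:270,140:195],(330,390)),cv2.resize(T[230:275,425:500],(450,270),interpolation=cv2.INTER_CUBIC) if 0 else cv2.copyMakeBorder(cv2.resize(T[230:275,425:500],(450,270),interpolation=cv2.INTER_CUBIC),0,120,0,0,0)])
cv2.imwrite("pics/lc.png",cv2.convertScaleAbs(c,alpha=1.6))
d=np.hstack([cv2.resize(S[140:185,340:395],(385,315)),cv2.copyMakeBorder(cv2.resize(S[245:330,125:200],(375,425)),0,0,0,0,0)[:315]]) 
d=np.hstack([cv2.copyMakeBorder(cv2.resize(S[145:185,345:390],(360,320)),0,105,0,0,0),cv2.resize(S[245:330,125:200],(375,425))])
cv2.imwrite("pics/sc2.png",cv2.convertScaleAbs(d,alpha=1.6))
E
```

```text
red scene [(array([296.6, 198.8]), array([293, 196,   8,   7], dtype=int32)), (array([322.1, 211.4]), array([318, 207,   9,   9], dtype=int32)), (array([276.2, 213.3]), array([273, 209,   8,  10], dtype=int32)), (array([295.7, 229.5]), array([292, 227,   9,   7], dtype=int32)), (array([248.8, 234. ]), array([245, 229,   9,  11], dtype=int32)), (array([276. , 243.4]), array([272, 240,  10,   9], dtype=int32))]
[280.8 227. ] [0.5149 0.0729 0.009 ] (array([0.5164, 0.0741, 0.0051]), np.float64(0.0013228921553542772))
[322.4 226.6] [ 0.5167 -0.0294  0.009 ] (array([ 0.516 , -0.0298,  0.0096]), np.float64(0.0007311791942473405))
[318.3 230.1] [ 0.508  -0.0194  0.009 ] (array([ 0.5083, -0.02  ,  0.0011]), np.float64(0.0008088105960758226))
[346.3 229.9] [ 0.5088 -0.088   0.009 ] (array([ 0.5079, -0.09  ,  0.0026]), np.float64(0.0021702855947935643))
[351.2 228. ] [ 0.5136 -0.0999  0.009 ] (array([ 0.5135, -0.0997,  0.0105]), np.float64(8.037590252358003e-05))
[275.3 257.1] [0.4418 0.0845 0.009 ] (array([0.4385, 0.0814, 0.0128]), np.float64(0.004079669911338802))
[306.4 259.8] [0.4358 0.0091
[... 524 characters left out ...]
cene [(array([158.7, 270.9]), array([139, 254,  43,  36], dtype=int32)), (array([142.6, 292.1]), array([141, 291,   5,   4], dtype=int32)), (array([139.6, 305.8]), array([134, 296,  12,  18], dtype=int32)), (array([145.3, 320.1]), array([143, 318,   6,   5], dtype=int32))]
top [461.5 251.7] [437 242  56  20 563]
blue scene [(array([327.8, 243. ]), array([318, 227,  23,  37], dtype=int32)), (array([337.6, 243.7]), array([336, 241,   3,   7], dtype=int32)), (array([341. , 260.2]), array([328, 248,  25,  28], dtype=int32)), (array([320.6, 267.6]), array([319, 265,   5,   7], dtype=int32)), (array([319.8, 279.1]), array([319, 277,   4,   5], dtype=int32))]
top [349.3 165.1] [330 150  41  26 300]
```

View pics/topc.png

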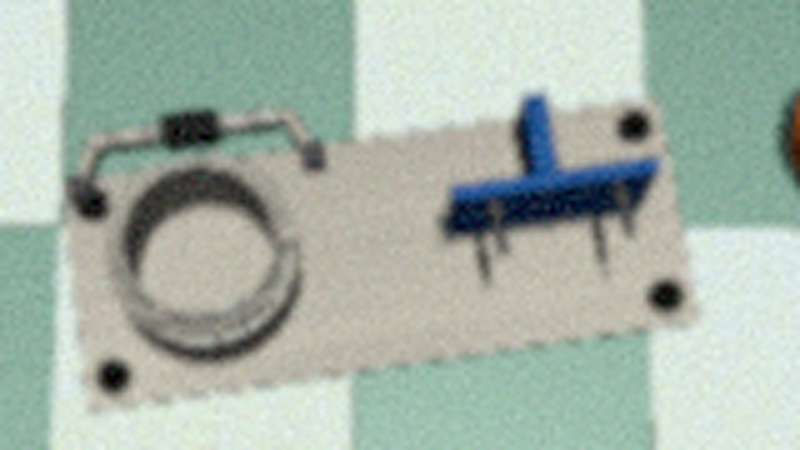

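View pics/scc.png

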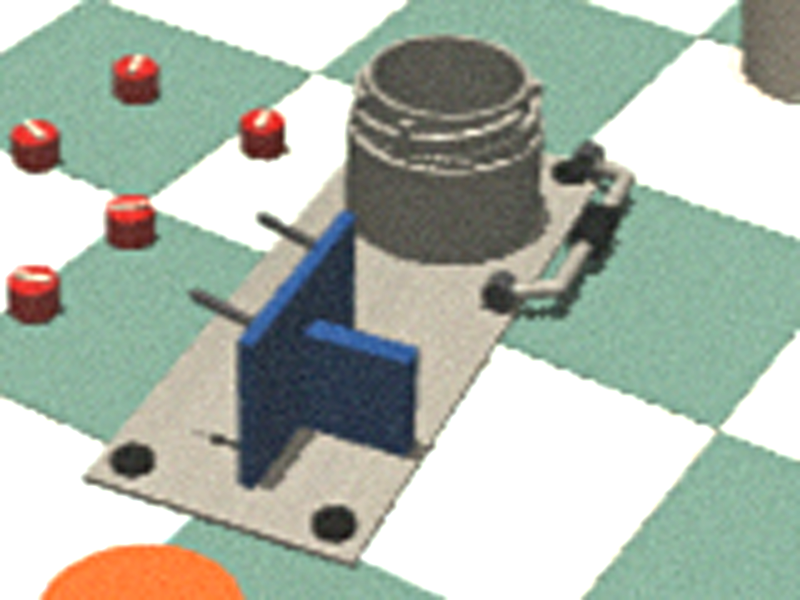

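View pics/lc.png

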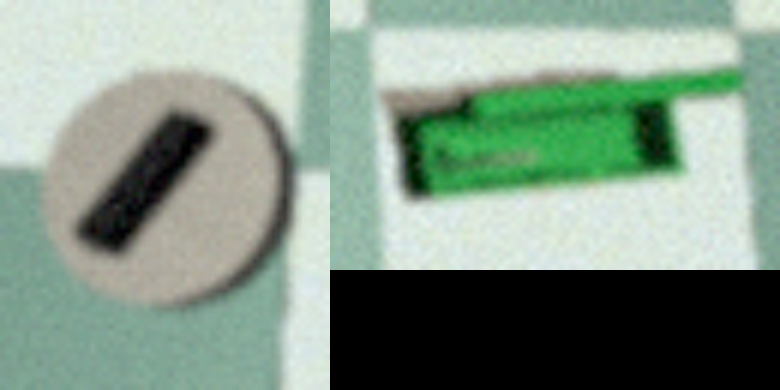

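View pics/sc2.png

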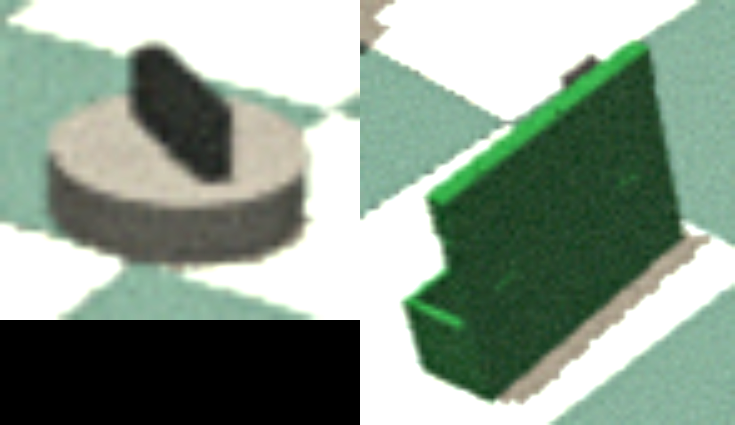

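The crops show:
- **Top view, carrier:** mouth centre is near (281.4,178.6). The board top runs from (330,168) to (371,163), and the pins point down-image.
- **Scene view, carrier:** mouth centre is near (359.8,200.8).
- **Lid:** the bar is diagonal, about 45 deg.
- **Case:** the rim strip is at (457-493, 244-248) in the top view and its pocket faces the robot. All the objects are upright.

```bash
cat >> h.py <<'E'
def cheeses(S,T):
    k=np.ones((7,7),np.uint8); out=[]
    def cl(im,roi):
        _,m=blobs(im,"red",8,roi); m=cv2.morphologyEx(m,cv2.MORPH_CLOSE,k)
        return [np.array(cv2.minEnclosingCircle(c)[0]) for c in cv2.findContours(m,cv2.RETR_EXTERNAL,2)[0] if cv2.contourArea(c)>8]
    s=cl(S,(215,165,345,285)); t=cl(T,(240,195,390,300))
    for p in t:
        z=plane("top",p,.009)
        b=min(s,key=lambda q:np.linalg.norm(q-proj("scene",z))) if s else p
        out.append((tri(b,p),z))
    return out
def yawdir(a,b): return np.degrees(np.arctan2(b[1]-a[1],b[0]-a[0]))
E
python3 - <<'E'
from h import *
np.set_printoptions(precision=4,suppress=True)
S=cv2.imread("pics/scene0.png");T=cv2.imread("pics/top0.png")
for (x,e),z in cheeses(S,T): print("ch",x,round(e,4),z[:2])
t=lambda x,y:(240+x/5-.4,130+y/5-.4); s=lambda x,y:(270+x/5-.4,185+y/5-.4)
print("mouth",tri(s(449,79),t(207,243)),plane("top",t(207,243),.079),plane("scene",s(449,79),.079))
# board top front edge ends
a=tri(s(241,345),t(658,168));b=tri(s(343,213),t(451,196));print("board",a,b,yawdir(a[0],b[0]))
p=[plane("top",t(*q),.004) for q in((90,410),(700,322),(655,97))];print("plate",p,yawdir(p[1],p[0]),yawdir(p[1],p[2]))
# lid bar top ends in top view, crop scale 6 offset (140,205); scene scale 8 offset(345,145)
tl=lambda x,y:(140+x/6-.4,205+y/6-.4); sl=lambda x,y:(345+x/8-.4,145+y/8-.4)
print("bar", [plane("top",tl(*q),.053) for q in((195,118),(98,243))], tri(sl(182,94),tl(146,181)))
print("lidtop centre",plane("top",tl(162,187),.025),plane("scene",sl(176,150),.025))
# case rim: scale 6 offset(425,230); scene scale5 offset(125,245)
tc=lambda x,y:(425+(x-330)/6-.4,230+y/6-.4); sc=lambda x,y:(125+(x-360)/5-.4,245+y/5-.4)
c1=tri(sc(433,197),tc(742,82)); c2=tri(sc(645,43),tc(470,103)); print("case",c1,c2,(c1[0]+c2[0])/2,yawdir(c1[0],c2[0]))
E
```

```text
ch [ 0.4367 -0.1018  0.0071] 0.001 [ 0.4373 -0.1009]
ch [0.4326 0.0026 0.0068] 0.0013 [0.4335 0.0034]
ch [0.4353 0.0818 0.0075] 0.0008 [0.4358 0.0822]
ch [ 0.5109 -0.094   0.0069] 0.0006 [ 0.5111 -0.0933]
ch [ 0.5112 -0.0246  0.0075] 0.0005 [ 0.5114 -0.0242]
ch [0.5197 0.0744 0.0072] 0.0012 [0.5204 0.075 ]
mouth (array([0.623 , 0.0703, 0.0742]), np.float64(0.0014580646548203453)) [0.6206 0.0689 0.079 ] [0.6277 0.0646 0.079 ]
board (array([ 0.6592, -0.1436,  0.0726]), np.float64(0.0011053040568485026)) (array([ 0.6439, -0.0461,  0.0739]), np.float64(0.0017938453685014892)) 98.90852350456495
plate [array([0.5537, 0.1321, 0.004 ]), array([ 0.6005, -0.1729,  0.004 ]), array([ 0.7188, -0.1531,  0.004 ])] 98.72125464273859 9.507317951409659
bar [array([0.5143, 0.3242, 0.053 ]), array([0.4654, 0.3579, 0.053 ])] (array([0.4904, 0.3451, 0.0434]), np.float64(2.865563044335355e-05))
lidtop centre [0.4899 0.3459 0.025 ] [0.4935 0.3372 0.025 ]
case (array([ 0.4717, -0.4052,  0.0921]), np.float64(0.0003938601215000075)) (array([ 0.463 , -0.3054,  0.091 ]), np.float64(0.0008419993012601888)) [ 0.4673 -0.3553  0.0915] 94.94210223062437
```

>>> {"fn": "carry_out", "kwargs": {"increments": [[95,[0,0,0],7.1],[95,[0,0,0],7.1],[95,[0,0,0],7.2],[95,[23,-41,0],0],[95,[23,-41,0],0],[95,[23,-41,0],0],[95,[23,-41,0],0],[95,[23,-41,0],0]]}}

```text
time: 0.9
tool_pos: [0.3161, -0.3051, 0.219]
ee_rot: [-3.141, 0.0, -0.0]
wrist_force: [0.9, -0.4, 0.9]
width: 0.0592
finger_force: 0.0
```

>>> {"fn": "carry_out", "kwargs": {"increments": [[95,[24,-41,0],0],[95,[24,-41,0],0],[95,[24,-41,0],0],[95,[24,-41,20],0],[95,[24,-41,30],0],[95,[0,0,40],0],[95,[0,0,40],0],[95,[0,0,0],0]]}}

```text
time: 1.7
tool_pos: [0.4275, -0.1053, 0.0869]
ee_rot: [-3.137, 0.013, 0.002]
wrist_force: [-0.6, 0.6, -0.3]
width: 0.0589
finger_force: 0.0
```

>>> {"fn": "carry_out", "kwargs": {"increments": [[95,[1,0,20],0],[95,[0,0,0],0],[95,[0,0,0],0]]}}

```text
time: 2.0
tool_pos: [0.434, -0.1083, 0.075]
ee_rot: [3.141, -0.001, -0.0]
wrist_force: [0.6, -0.5, 1.0]
width: 0.059
finger_force: 0.0
```

```bash
python3 - <<'E'
from h import *
np.set_printoptions(precision=4,suppress=True)
S=robot.snapshot("scene");T=robot.snapshot("top");o=robot.get_obs();print(o["tool_pos"],o["ee_rot"])
for (x,e),z in cheeses(S,T): print("ch",x,round(e,4),z[:2])
cv2.imwrite("pics/a.png",np.hstack([cv2.resize(S[150:300,200:400],None,fx=2,fy=2),cv2.resize(T[130:280,220:420],None,fx=2,fy=2)]))
E
```

```text
[ 0.4345 -0.1084  0.0755] [ 3.1404 -0.0031 -0.0003]
ch [0.4326 0.0024 0.0068] 0.0011 [0.4333 0.0031]
ch [0.4357 0.0814 0.0079] 0.0009 [0.4364 0.0819]
ch [ 0.5121 -0.0247  0.007 ] 0.0 [ 0.5119 -0.0247]
ch [0.5193 0.0745 0.0069] 0.001 [0.5199 0.075 ]
```

View pics/a.png

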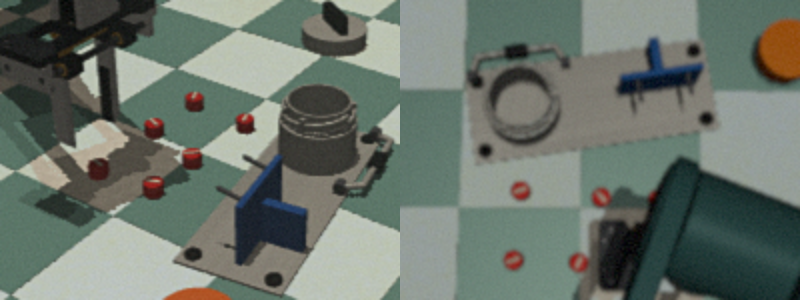

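The robot is above the first cheese with the fingers straddling it, about 7 mm off in y.

>>> {"fn": "carry_out", "kwargs": {"increments": [[95,[2.5,-7,10],0],[95,[0,0,25],0],[95,[0,0,23],0],[95,[0,0,0],0],[220,[0,0,0],0],[220,[0,0,0],0],[220,[0,0,0],0],[220,[0,0,0],0]]}}

```text
time: 2.9
tool_pos: [0.4359, -0.1007, 0.0155]
ee_rot: [3.141, -0.0, 0.0]
wrist_force: [0.4, 0.7, -0.1]
width: 0.0308
finger_force: 0.0
```

>>> {"fn": "carry_out", "kwargs": {"increments": [[220,[0,0,0],0],[220,[0,0,0],0],[220,[0,0,-30],0],[220,[0,0,-40],0],[220,[20,-20,-35],0],[220,[35,-32,0],0],[220,[35,-32,0],0],[220,[35,-32,0],0]]}}

```text
time: 3.7
tool_pos: [0.5622, 0.0165, 0.121]
ee_rot: [3.141, -0.001, -0.0]
wrist_force: [-0.4, -0.6, 0.8]
width: 0.0231
finger_force: 30.0
```

>>> {"fn": "carry_out", "kwargs": {"increments": [[220,[35,-32,0],0],[220,[26,-22,0],0],[220,[0,0,0],0],[220,[0,0,0],0],[220,[0,0,0],0]]}}

```text
time: 4.2
tool_pos: [0.621, 0.0686, 0.1202]
ee_rot: [3.141, 0.001, -0.0]
wrist_force: [-0.1, -0.6, 0.1]
width: 0.0232
finger_force: 30.0
```

>>> {"fn": "carry_out", "kwargs": {"increments": [[220,[0,0,20],0],[220,[0,0,18],0],[220,[0,0,0],0],[172,[0,0,0],0],[172,[0,0,0],0],[172,[0,0,-25],0],[172,[0,0,-20],0],[150,[-35,12,0],0]]}}

```text
time: 5.0
tool_pos: [0.5917, 0.0577, 0.1326]
ee_rot: [-3.141, -0.012, 0.001]
wrist_force: [-0.3, -0.9, 1.1]
width: 0.0358
finger_force: 0.0
```

>>> {"fn": "carry_out", "kwargs": {"increments": [[130,[-40,14,0],0],[110,[-40,14,0],0],[95,[-40,14,20],0],[95,[-33,12,40],0],[95,[0,0,20],0],[95,[0,0,0],0],[95,[0,0,0],0]]}}

```text
time: 5.7
tool_pos: [0.4373, 0.0038, 0.0517]
ee_rot: [3.141, -0.003, 0.0]
wrist_force: [0.0, 0.5, 0.5]
width: 0.0589
finger_force: 0.0
```

```bash
python3 - <<'E'
from h import *
np.set_printoptions(precision=4,suppress=True)
S=robot.snapshot("scene");T=robot.snapshot("top");o=robot.get_obs();print(o["tool_pos"],o["width"])
for (x,e),z in cheeses(S,T): print("ch",x,round(e,4),z[:2])
cv2.imwrite("pics/b.png",np.hstack([cv2.resize(S[150:300,200:400],None,fx=2,fy=2),cv2.resize(T[130:280,220:420],None,fx=2,fy=2)]))
E
```

```text
[0.4385 0.0038 0.0525] 0.05913321381421677
```

View pics/b.png

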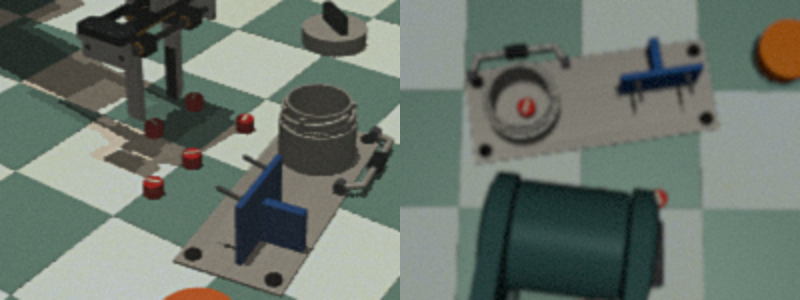

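The first cheese is in the pot, at (527,108) in the right half; five remain and the gripper straddles the second.

>>> {"fn": "carry_out", "kwargs": {"increments": [[95,[-5,1,16],0],[95,[0,0,20],0],[95,[0,0,0],0],[220,[0,0,0],0],[220,[0,0,0],0],[220,[0,0,0],0],[220,[0,0,0],0],[220,[0,0,0],0]]}}

```text
time: 6.6
tool_pos: [0.4312, 0.003, 0.0143]
ee_rot: [3.141, -0.001, 0.0]
wrist_force: [-0.7, -0.5, 2.6]
width: 0.0233
finger_force: 30.2
```

>>> {"fn": "carry_out", "kwargs": {"increments": [[220,[0,0,0],0],[220,[0,0,0],0],[220,[0,0,-40],0],[220,[0,0,-40],0],[220,[28,-10,-25],0],[220,[40,-14,0],0],[220,[40,-14,0],0],[220,[40,-14,0],0]]}}

```text
time: 7.4
tool_pos: [0.58, 0.0555, 0.1186]
ee_rot: [3.141, 0.0, 0.0]
wrist_force: [0.3, -0.5, 0.9]
width: 0.023
finger_force: 30.0
```

>>> {"fn": "carry_out", "kwargs": {"increments": [[220,[40,-14,0],0],[220,[0,0,0],0],[220,[0,0,0],0]]}}

```text
time: 7.7
tool_pos: [0.6183, 0.0692, 0.1168]
ee_rot: [3.141, 0.004, 0.001]
wrist_force: [0.1, -0.1, -0.7]
width: 0.023
finger_force: 30.0
```

>>> {"fn": "carry_out", "kwargs": {"increments": [[220,[3,0,15],0],[220,[0,0,20],0],[220,[0,0,0],0],[172,[0,0,0],0],[172,[0,0,0],0],[172,[0,0,-25],0],[172,[0,0,-20],0],[150,[-36,-3,0],0]]}}

```text
time: 8.5
tool_pos: [0.5907, 0.0715, 0.1339]
ee_rot: [3.142, -0.012, -0.001]
wrist_force: [1.2, -0.4, -0.0]
width: 0.0356
finger_force: 0.0
```

>>> {"fn": "carry_out", "kwargs": {"increments": [[130,[-40,-3,0],0],[110,[-40,-3,0],0],[95,[-40,-2,20],0],[95,[-30,-2,30],0],[95,[0,0,25],0],[95,[0,0,0],0],[95,[0,0,0],0]]}}

```text
time: 9.2
tool_pos: [0.4368, 0.082, 0.0553]
ee_rot: [-3.142, -0.003, 0.0]
wrist_force: [0.6, -0.2, 1.4]
width: 0.0589
finger_force: 0.0
```

>>> {"fn": "carry_out", "kwargs": {"increments": [[95,[-2,0,18],0],[95,[0,0,19],0],[95,[0,0,0],0],[220,[0,0,0],0],[220,[0,0,0],0],[220,[0,0,0],0],[220,[0,0,0],0],[220,[0,0,0],0]]}}

```text
time: 10.0
tool_pos: [0.4342, 0.082, 0.0173]
ee_rot: [3.141, -0.001, 0.0]
wrist_force: [0.5, -0.6, 1.1]
width: 0.0233
finger_force: 30.0
```

>>> {"fn": "carry_out", "kwargs": {"increments": [[220,[0,0,0],0],[220,[0,0,0],0],[220,[0,0,-40],0],[220,[0,0,-40],0],[220,[26,1,-23],0],[220,[40,3,0],0],[220,[40,3,0],0],[220,[40,3,0],0]]}}

```text
time: 10.8
tool_pos: [0.5811, 0.072, 0.1197]
ee_rot: [-3.142, -0.0, 0.0]
wrist_force: [0.2, -0.5, 0.2]
width: 0.023
finger_force: 30.0
```

>>> {"fn": "carry_out", "kwargs": {"increments": [[220,[40,3,0],0],[220,[0,0,0],0],[220,[0,0,0],0]]}}

```text
time: 11.1
tool_pos: [0.6195, 0.069, 0.118]
ee_rot: [-3.142, 0.003, 0.0]
wrist_force: [-0.5, 0.6, -0.6]
width: 0.0232
finger_force: 30.0
```

>>> {"fn": "carry_out", "kwargs": {"increments": [[220,[2,0,15],0],[220,[0,0,20],0],[220,[0,0,0],0],[172,[0,0,0],0],[172,[0,0,0],0],[172,[0,0,-25],0],[172,[0,0,-20],0],[150,[-25,30,0],0]]}}

```text
time: 11.9
tool_pos: [0.6009, 0.0412, 0.1352]
ee_rot: [-3.141, -0.011, 0.004]
wrist_force: [0.5, -0.5, -0.1]
width: 0.0351
finger_force: 0.0
```

>>> {"fn": "carry_out", "kwargs": {"increments": [[130,[-30,38,0],0],[110,[-30,38,0],0],[95,[-25,38,0],0],[95,[0,19,30],0],[95,[0,0,30],0],[95,[0,0,15],0],[95,[0,0,0],0],[95,[0,0,0],0]]}}

```text
time: 12.7
tool_pos: [0.5125, -0.0941, 0.0562]
ee_rot: [3.141, -0.002, 0.0]
wrist_force: [0.3, -0.1, -0.1]
width: 0.0588
finger_force: 0.0
```

```bash
python3 - <<'E'
from h import *
np.set_printoptions(precision=4,suppress=True)
S=robot.snapshot("scene");T=robot.snapshot("top");o=robot.get_obs();print(o["tool_pos"],o["width"])
for (x,e),z in cheeses(S,T): print("ch",x,round(e,4),z[:2])
cv2.imwrite("pics/c.png",np.hstack([S[140:320,140:420],T[130:310,140:500]]))
E
```

```text
[ 0.5133 -0.0942  0.057 ] 0.05950079399554746
ch [0.5193 0.0745 0.0069] 0.001 [0.5199 0.075 ]
```

View pics/c.png

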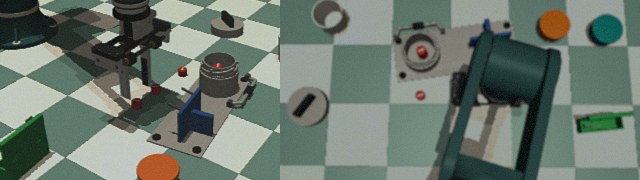

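Three cheeses are in the pot, with one visible near mouth level at (281,182), so they may be stacked. Three are still on the table and the gripper straddles the fourth.

>>> {"fn": "carry_out", "kwargs": {"increments": [[95,[-2,0,20],0],[95,[0,0,20],0],[95,[0,0,0],0],[220,[0,0,0],0],[220,[0,0,0],0],[220,[0,0,0],0],[220,[0,0,0],0],[220,[0,0,0],0]]}}

```text
time: 13.6
tool_pos: [0.51, -0.094, 0.0151]
ee_rot: [3.141, -0.0, 0.0]
wrist_force: [0.3, 0.7, 1.5]
width: 0.0234
finger_force: 30.0
```

```bash
python3 - <<'E'
from h import *
np.set_printoptions(precision=4,suppress=True)
S=robot.snapshot("scene");T=robot.snapshot("top")
k=np.ones((5,5),np.uint8)
bs,ms=blobs(S,"red",4,(340,190,380,235));bt,mt=blobs(T,"red",4,(262,160,300,202))
for m in(ms,mt):
    m=cv2.morphologyEx(m,cv2.MORPH_CLOSE,k)
    print([(cv2.minEnclosingCircle(c),cv2.boundingRect(c)) for c in cv2.findContours(m,cv2.RETR_EXTERNAL,2)[0]])
a=cv2.resize(T[155:210,255:305],None,fx=8,fy=8,interpolation=2);b=cv2.resize(S[185:240,335:385],None,fx=8,fy=8,interpolation=2)
cv2.imwrite("pics/d.png",cv2.convertScaleAbs(np.hstack([a,b]),alpha=1.6))
E
```

```text
[(((357.5, 205.0), 4.609872341156006), (353, 204, 10, 4))]
[(((281.5769348144531, 181.65383911132812), 5.869740962982178), (277, 176, 10, 12))]
```

View pics/d.png

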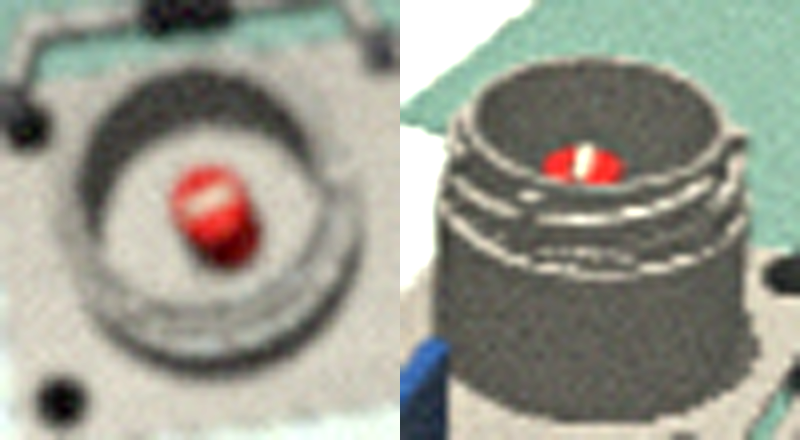

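The stack of three stands upright in the centre of the pot at about (281,180), with its top about 15 mm below the rim. I'll drop the next ones off-centre.

>>> {"fn": "carry_out", "kwargs": {"increments": [[220,[0,0,-40],0],[220,[0,0,-40],0],[220,[0,0,-24],0],[220,[24,-40,0],0],[220,[24,-41,0],0],[220,[24,-41,0],0],[220,[22,-41,0],0],[220,[0,0,0],0]]}}

```text
time: 14.5
tool_pos: [0.6052, 0.0741, 0.118]
ee_rot: [-3.139, -0.0, 0.006]
wrist_force: [0.2, 0.2, -1.6]
width: 0.0234
finger_force: 30.0
```

>>> {"fn": "carry_out", "kwargs": {"increments": [[220,[0,0,0],0],[220,[0,0,10],0],[220,[0,0,12],0],[220,[0,0,0],0],[220,[0,0,0],0]]}}

```text
time: 15.0
tool_pos: [0.6029, 0.0681, 0.0958]
ee_rot: [3.141, 0.002, -0.001]
wrist_force: [0.6, 0.2, 0.8]
width: 0.0235
finger_force: 30.0
```

>>> {"fn": "carry_out", "kwargs": {"increments": [[170,[0,0,0],0],[170,[0,0,0],0],[170,[0,0,0],0],[170,[0,0,-25],0],[150,[0,0,-10],0],[130,[-30,31,0],0],[110,[-31,31,0],0],[95,[-30,31,20],0]]}}

```text
time: 15.8
tool_pos: [0.5145, -0.025, 0.1152]
ee_rot: [3.14, -0.008, 0.002]
wrist_force: [0.1, -0.5, 0.8]
width: 0.0574
finger_force: 0.0
```

>>> {"fn": "carry_out", "kwargs": {"increments": [[95,[0,0,30],0],[95,[0,0,25],0],[95,[0,0,0],0],[95,[0,0,0],0]]}}

```text
time: 16.2
tool_pos: [0.5131, -0.024, 0.0573]
ee_rot: [3.141, -0.0, 0.0]
wrist_force: [0.3, -0.1, 0.4]
width: 0.059
finger_force: 0.0
```

```bash
cat >> h.py <<'E'
def potblobs():
    np.set_printoptions(precision=4,suppress=True)
    S=robot.snapshot("scene");T=robot.snapshot("top")
    k=np.ones((3,3),np.uint8)
    for n,im,roi in(("scene",S,(335,185,385,225)),("top",T,(255,150,305,210))):
        m=cv2.morphologyEx(blobs(im,"red",4,roi)[1],cv2.MORPH_CLOSE,k)
        print(n,[(cv2.boundingRect(c),cv2.contourArea(c)) for c in cv2.findContours(m,cv2.RETR_EXTERNAL,2)[0]])
    for (x,e),z in cheeses(S,T): print("ch",x,round(e,4),z[:2])
    o=robot.get_obs();print(o["tool_pos"],o["width"])
    return S,T
E
python3 -c "from h import *;potblobs()"
```

```text
scene [((346, 196, 17, 12), 65.0)]
top [((276, 181, 6, 11), 16.5), ((277, 176, 6, 3), 4.0)]
[ 0.5144 -0.024   0.0588] 0.05912527679325739
```

>>> {"fn": "carry_out", "kwargs": {"increments": [[95,[-3,0,20],0],[95,[0,0,21],0],[95,[0,0,0],0],[220,[0,0,0],0],[220,[0,0,0],0],[220,[0,0,0],0],[220,[0,0,0],0],[220,[0,0,0],0]]}}

```text
time: 17.1
tool_pos: [0.5101, -0.0241, 0.0163]
ee_rot: [3.141, -0.001, 0.0]
wrist_force: [-0.2, -0.3, 0.7]
width: 0.0234
finger_force: 30.0
```

```bash
python3 - <<'E'
from h import *
S,T=potblobs()
a=cv2.resize(T[155:210,255:305],None,fx=8,fy=8,interpolation=2);b=cv2.resize(S[185:240,335:385],None,fx=8,fy=8,interpolation=2)
cv2.imwrite("pics/e.png",cv2.convertScaleAbs(np.hstack([a,b]),alpha=1.6))
E
```

```text
scene [((346, 196, 17, 12), 69.0)]
top [((276, 179, 10, 12), 44.5), ((277, 176, 6, 3), 3.0)]
[ 0.5101 -0.0241  0.0163] 0.02320928456440929
```

View pics/e.png

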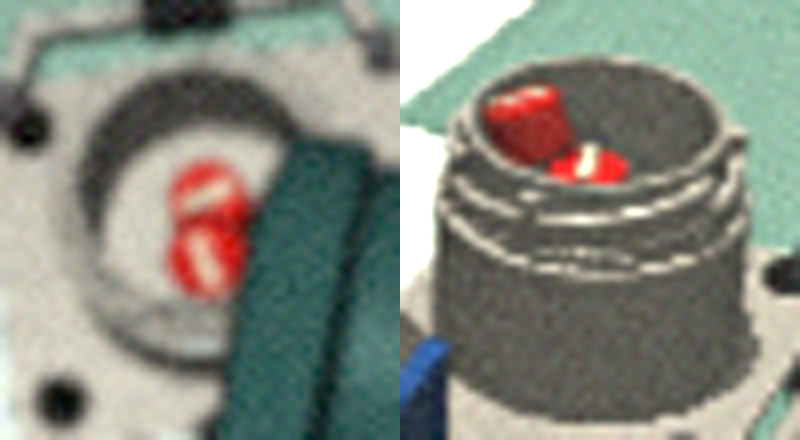

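The fourth cheese is wedged, tilted, between the stack and the -x wall. I'll put the fifth back down and press the fourth in with closed fingertips.

>>> {"fn": "carry_out", "kwargs": {"increments": [[110,[0,0,0],0],[110,[0,0,0],0],[110,[0,0,0],0],[110,[0,0,0],0],[110,[0,0,-40],0],[200,[0,0,-40],0],[255,[0,0,-15],0],[255,[31,-31,0],0]]}}

```text
time: 18.0
tool_pos: [0.5417, 0.0045, 0.1152]
ee_rot: [3.139, -0.006, -0.004]
wrist_force: [0.8, 0.3, -0.2]
width: 0.0326
finger_force: 0.0
```

>>> {"fn": "carry_out", "kwargs": {"increments": [[255,[31,-31,0],0],[255,[31,-31,0],0],[255,[0,0,0],0],[255,[0,0,10],0],[255,[0,0,8],0],[255,[0,0,0],0],[255,[0,0,0],0]]}}

```text
time: 18.7
tool_pos: [0.6044, 0.0679, 0.0958]
ee_rot: [-3.142, -0.007, -0.001]
wrist_force: [0.8, 0.3, 7.3]
width: 0.0006
finger_force: 3.8
```

>>> {"fn": "carry_out", "kwargs": {"increments": [[255,[0,0,3],0],[255,[0,0,3],0],[255,[0,0,0],0]]}}

```text
time: 19.0
tool_pos: [0.6064, 0.0678, 0.0952]
ee_rot: [-3.141, -0.014, -0.001]
wrist_force: [-1.7, -0.1, 22.4]
width: 0.0004
finger_force: 11.0
```

>>> {"fn": "carry_out", "kwargs": {"increments": [[255,[0,0,3],0],[255,[0,0,3],0],[255,[0,0,0],0]]}}

```text
time: 19.3
tool_pos: [0.6083, 0.068, 0.0951]
ee_rot: [-3.141, -0.021, -0.001]
wrist_force: [-6.6, 0.1, 38.6]
width: 0.0006
finger_force: 19.3
```

>>> {"fn": "carry_out", "kwargs": {"increments": [[255,[0,0,-20],0],[255,[0,0,-20],0],[255,[-40,0,-20],0],[255,[-50,0,0],0],[255,[-50,0,0],0],[255,[-30,0,0],0],[255,[0,0,0],0]]}}

```text
time: 20.0
tool_pos: [0.4282, 0.0681, 0.1397]
ee_rot: [3.141, 0.002, -0.001]
wrist_force: [0.5, -0.6, -0.8]
width: 0.0002
finger_force: 0.0
```

```bash
python3 - <<'E'
from h import *
S,T=potblobs()
for X in((.621,.069,.064),(.621,.069,.079),(.627,.069,.079),(.633,.069,.079)): print(X,proj("top",X),proj("scene",X))
a=cv2.resize(T[155:210,255:305],None,fx=8,fy=8,interpolation=2);b=cv2.resize(S[185:240,335:385],None,fx=8,fy=8,interpolation=2)
cv2.imwrite("pics/f.png",cv2.convertScaleAbs(np.hstack([a,b]),alpha=1.6))
E
```

```text
scene [((345, 196, 18, 12), 68.0)]
top [((277, 179, 10, 12), 41.5), ((277, 176, 6, 3), 4.5)]
ch [ 0.5116 -0.0228  0.0066] 0.0008 [ 0.5119 -0.0222]
[0.4319 0.0682 0.1405] 0.0005361953972013513
(0.621, 0.069, 0.064) [281.5136 179.6072] [357.5813 204.3589]
(0.621, 0.069, 0.079) [280.9745 178.0198] [357.8272 198.75  ]
(0.627, 0.069, 0.079) [281.0347 175.525 ] [360.0916 199.5027]
(0.633, 0.069, 0.079) [281.0947 173.0369] [362.3683 200.2596]
```

View pics/f.png

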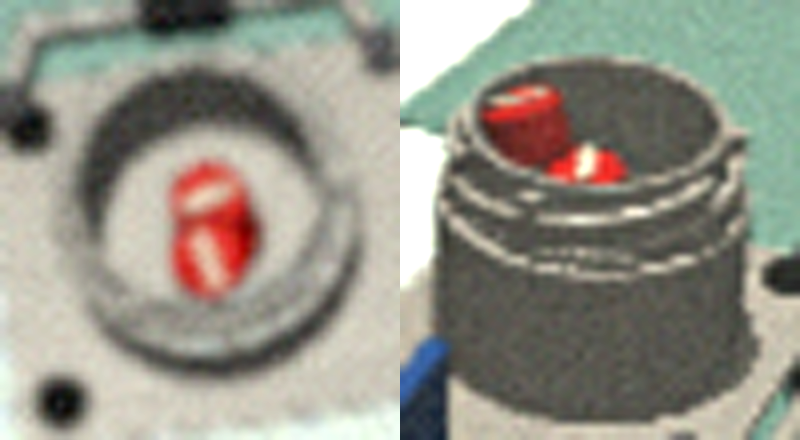

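Pressing didn't move it: the cheese rests on the stack's edge. I'll insert the closed fingers beside the stack on the -y side and slide the stack toward +y so the wedged one can drop.

>>> {"fn": "carry_out", "kwargs": {"increments": [[255,[0,0,0],-8.5],[255,[0,0,0],-8.5],[255,[0,0,0],-8.5],[255,[0,0,0],-8.5],[255,[0,0,0],-8.5],[255,[0,0,0],-8.5],[255,[0,0,0],-8.5],[255,[0,0,0],-8.5]]}}

```text
time: 20.9
tool_pos: [0.4338, 0.0684, 0.1403]
ee_rot: [-3.141, 0.0, 1.192]
wrist_force: [0.8, 0.7, -0.7]
width: 0.0005
finger_force: 0.0
```

>>> {"fn": "carry_out", "kwargs": {"increments": [[255,[0,0,0],-8],[255,[0,0,0],-8],[255,[0,0,0],-6],[255,[-5,47,-10],0],[255,[-5,47,0],0],[255,[-5,48,0],0],[255,[-5,48,0],0],[255,[0,0,0],0]]}}

```text
time: 21.7
tool_pos: [0.6274, 0.0471, 0.145]
ee_rot: [-3.137, 0.001, 1.568]
wrist_force: [-1.2, 0.3, 0.1]
width: 0.0002
finger_force: 0.0
```

>>> {"fn": "carry_out", "kwargs": {"increments": [[255,[0,0,0],0],[255,[0,0,0],0]]}}

```text
time: 21.9
tool_pos: [0.6224, 0.0488, 0.1505]
ee_rot: [-3.141, 0.0, 1.571]
wrist_force: [-0.1, 0.1, 0.1]
width: 0.0004
finger_force: 0.0
```

>>> {"fn": "carry_out", "kwargs": {"increments": [[255,[-1,0,30],0],[255,[0,0,25],0],[255,[0,0,8],0],[255,[0,0,5],0],[255,[0,0,0],0]]}}

```text
time: 22.4
tool_pos: [0.6227, 0.0483, 0.0838]
ee_rot: [3.14, 0.0, 1.571]
wrist_force: [0.3, -0.2, -1.2]
width: 0.0005
finger_force: 0.0
```

>>> {"fn": "carry_out", "kwargs": {"increments": [[255,[0,0,5],0],[255,[0,0,5],0],[255,[0,0,0],0]]}}

```text
time: 22.7
tool_pos: [0.6229, 0.0482, 0.0726]
ee_rot: [3.141, -0.0, 1.571]
wrist_force: [0.3, 0.4, -0.6]
width: 0.0001
finger_force: 0.4
```

Tips are 20 mm inside with no contact. Going deeper, then sliding.

>>> {"fn": "carry_out", "kwargs": {"increments": [[255,[0,0,8],0],[255,[0,0,8],0],[255,[0,0,8],0],[255,[0,0,8],0],[255,[0,0,6],0],[255,[0,0,0],0]]}}

```text
time: 23.3
tool_pos: [0.623, 0.0483, 0.0347]
ee_rot: [3.141, -0.0, 1.571]
wrist_force: [1.3, 2.7, 2.3]
width: 0.0007
finger_force: 1.3
```

>>> {"fn": "carry_out", "kwargs": {"increments": [[255,[4,0,0],0],[255,[4,0,0],0],[255,[4,0,0],0],[255,[0,0,0],0]]}}

```text
time: 23.7
tool_pos: [0.6234, 0.0603, 0.0344]
ee_rot: [3.14, 0.001, 1.572]
wrist_force: [2.7, 0.0, -1.7]
width: 0.0005
finger_force: 1.3
```

>>> {"fn": "carry_out", "kwargs": {"increments": [[255,[4,0,0],0],[255,[4,0,0],0],[255,[0,0,0],0]]}}

```text
time: 24.0
tool_pos: [0.6257, 0.0675, 0.0353]
ee_rot: [3.135, 0.002, 1.571]
wrist_force: [8.6, -3.0, -2.9]
width: 0.0004
finger_force: 4.1
```

>>> {"fn": "carry_out", "kwargs": {"increments": [[255,[-3,0,-10],0],[255,[0,0,-25],0],[255,[0,0,-30],0],[255,[0,0,-35],0],[255,[-20,-30,0],0],[255,[-30,-40,0],0],[255,[-20,-40,0],0],[255,[0,0,0],0]]}}

```text
time: 24.8
tool_pos: [0.507, -0.0058, 0.1331]
ee_rot: [-3.135, -0.0, 1.569]
wrist_force: [0.4, 1.1, 0.5]
width: 0.0005
finger_force: 0.0
```

```bash
python3 - <<'E'
from h import *
S,T=potblobs()
a=cv2.resize(T[155:210,255:305],None,fx=8,fy=8,interpolation=2);b=cv2.resize(S[185:240,335:385],None,fx=8,fy=8,interpolation=2)
cv2.imwrite("pics/g.png",cv2.convertScaleAbs(np.hstack([a,b]),alpha=1.6))
E
```

```text
scene [((359, 200, 10, 7), 42.5)]
top []
ch [0.517  0.0779 0.0041] 0.0015 [0.5176 0.0785]
[ 0.5121 -0.0048  0.1348] 0.0005617925482568132
```

The wedged cheese has dropped; only the stack top, pushed to +y, is still visible. Now picking up the fifth.

>>> {"fn": "carry_out", "kwargs": {"increments": [[95,[-19,-1,20],0],[95,[0,0,20],0],[95,[0,0,20],0],[95,[0,0,0],0],[95,[0,0,0],0],[95,[0,0,0],0],[95,[0,0,0],0],[95,[0,0,0],0]]}}

```text
time: 25.7
tool_pos: [0.5126, -0.0239, 0.0759]
ee_rot: [3.14, 0.0, 1.571]
wrist_force: [-0.5, 0.0, -1.2]
width: 0.0581
finger_force: 0.0
```

>>> {"fn": "carry_out", "kwargs": {"increments": [[95,[0,-2,30],0],[95,[0,0,29],0],[95,[0,0,0],0],[220,[0,0,0],0],[220,[0,0,0],0],[220,[0,0,0],0],[220,[0,0,0],0],[220,[0,0,0],0]]}}

```text
time: 26.5
tool_pos: [0.51, -0.024, 0.016]
ee_rot: [3.141, 0.0, 1.571]
wrist_force: [-0.1, -0.0, -0.3]
width: 0.0232
finger_force: 30.0
```

>>> {"fn": "carry_out", "kwargs": {"increments": [[220,[0,0,0],0],[220,[0,0,0],0],[220,[0,0,-40],0],[220,[0,0,-40],0],[220,[0,0,-20],0],[220,[25,38,0],0],[220,[25,40,0],0],[220,[25,40,0],0]]}}

```text
time: 27.3
tool_pos: [0.6291, 0.0517, 0.1163]
ee_rot: [3.141, 0.0, 1.57]
wrist_force: [0.9, -1.8, 0.3]
width: 0.0231
finger_force: 30.0
```

>>> {"fn": "carry_out", "kwargs": {"increments": [[220,[0,0,0],0],[220,[0,0,0],0],[220,[0,0,10],0],[220,[0,0,8],0],[220,[0,0,0],0],[220,[0,0,0],0]]}}

```text
time: 27.9
tool_pos: [0.627, 0.0505, 0.0976]
ee_rot: [-3.141, 0.0, 1.57]
wrist_force: [0.3, 1.0, -0.0]
width: 0.0234
finger_force: 30.0
```

>>> {"fn": "carry_out", "kwargs": {"increments": [[170,[0,0,0],0],[170,[0,0,0],0],[170,[0,0,0],0],[170,[0,0,-25],0],[150,[0,0,-15],0],[130,[8,-36,0],0],[110,[8,-36,0],0],[95,[8,-36,0],0]]}}

```text
time: 28.7
tool_pos: [0.5192, 0.0752, 0.1386]
ee_rot: [3.14, -0.0, 1.571]
wrist_force: [0.2, 0.2, 1.1]
width: 0.0573
finger_force: 0.0
```

>>> {"fn": "carry_out", "kwargs": {"increments": [[95,[0,0,0],0],[95,[0,0,0],0]]}}

```text
time: 28.9
tool_pos: [0.5202, 0.0752, 0.1389]
ee_rot: [3.139, 0.0, 1.572]
wrist_force: [-0.5, -0.1, 0.4]
width: 0.0591
finger_force: 0.0
```

```bash
python3 - <<'E'
from h import *
S,T=potblobs()
a=cv2.resize(T[155:210,255:305],None,fx=8,fy=8,interpolation=2);b=cv2.resize(S[185:240,335:385],None,fx=8,fy=8,interpolation=2)
cv2.imwrite("pics/g.png",cv2.convertScaleAbs(np.hstack([a,b]),alpha=1.6))
_,m=blobs(S,"red",5,(215,165,345,285));print([ (c.round(1),s[4]) for c,s in blobs(S,"red",5,(215,165,345,285))[0]],proj("scene",(.5195,.0747,.009)))
E
```

```text
scene [((359, 200, 9, 7), 41.5)]
top []
[0.5213 0.0748 0.1388] 0.05903142213388872
[(array([321.9, 212.9]), np.int32(36))] [322.6895 210.3965]
```

The sixth is unmoved, and the fifth dropped out of sight inside the pot. Picking up the last one.

>>> {"fn": "carry_out", "kwargs": {"increments": [[95,[0,-2,40],0],[95,[0,0,40],0],[95,[0,0,30],0],[95,[0,0,11],0],[95,[0,0,0],0],[220,[0,0,0],0],[220,[0,0,0],0],[220,[0,0,0],0]]}}

```text
time: 29.8
tool_pos: [0.5188, 0.075, 0.0177]
ee_rot: [3.14, 0.0, 1.571]
wrist_force: [0.5, -0.8, -0.4]
width: 0.0387
finger_force: 0.0
```

>>> {"fn": "carry_out", "kwargs": {"increments": [[220,[0,0,0],0],[220,[0,0,0],0],[220,[0,0,0],0],[220,[0,0,0],0],[220,[0,0,-40],0],[220,[0,0,-40],0],[220,[0,0,-20],0],[220,[0,0,0],0]]}}

```text
time: 30.6
tool_pos: [0.5202, 0.0752, 0.1208]
ee_rot: [3.134, -0.0, 1.571]
wrist_force: [0.1, -1.2, -0.6]
width: 0.0234
finger_force: 30.0
```

>>> {"fn": "carry_out", "kwargs": {"increments": [[220,[-7,35,0],0],[220,[-7,35,0],0],[220,[-6,34,0],0],[220,[0,0,0],0],[220,[0,0,0],0],[220,[0,0,12],0],[220,[0,0,11],0],[220,[0,0,0],0]]}}

```text
time: 31.4
tool_pos: [0.6192, 0.0553, 0.0907]
ee_rot: [-3.136, 0.0, 1.571]
wrist_force: [-0.7, -0.8, -0.8]
width: 0.0234
finger_force: 30.0
```

>>> {"fn": "carry_out", "kwargs": {"increments": [[220,[0,0,0],0],[170,[0,0,0],0],[170,[0,0,0],0],[170,[0,0,0],0],[170,[0,0,-25],0],[150,[0,0,-20],0],[130,[40,-25,-20],0],[110,[45,-10,0],0]]}}

```text
time: 32.2
tool_pos: [0.5887, 0.1388, 0.1628]
ee_rot: [3.134, -0.001, 1.567]
wrist_force: [0.6, 0.6, 0.8]
width: 0.0509
finger_force: 0.0
```

>>> {"fn": "carry_out", "kwargs": {"increments": [[95,[45,-10,0],0],[95,[45,-10,0],0],[70,[45,-10,0],0],[30,[45,-10,0],0],[0,[0,0,0],0],[0,[0,0,0],0]]}}

```text
time: 32.8
tool_pos: [0.547, 0.32, 0.1584]
ee_rot: [3.141, 0.001, 1.573]
wrist_force: [0.5, 0.6, -0.1]
width: 0.088
finger_force: 0.0
```

```bash
python3 - <<'E'
from h import *
S,T=potblobs()
a=cv2.resize(T[155:210,255:305],None,fx=8,fy=8,interpolation=2);b=cv2.resize(S[185:240,335:385],None,fx=8,fy=8,interpolation=2)
cv2.imwrite("pics/g.png",cv2.convertScaleAbs(np.hstack([a,b]),alpha=1.6))
E
```

```text
scene [((359, 200, 9, 8), 41.5)]
top [((279, 176, 15, 16), 47.0), ((267, 174, 12, 13), 51.5)]
[0.5477 0.3182 0.1584] 0.09291591069652767
```

View pics/g.png

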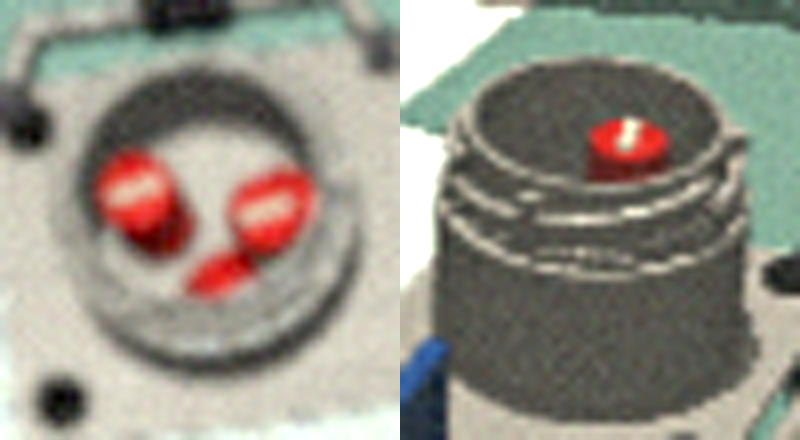

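All six cheeses are in the pot and below the rim: a stack at crop (135,190), two at (270,210) and one at (220,275). Now the lid.

```bash
python3 - <<'E'
from h import *
np.set_printoptions(precision=4,suppress=True)
def bar(im,roi):
    g=cv2.cvtColor(im,cv2.COLOR_BGR2GRAY); m=np.zeros_like(g); x0,y0,x1,y1=roi; m[y0:y1,x0:x1]=(g[y0:y1,x0:x1]<45)*255
    c=max(cv2.findContours(m,cv2.RETR_EXTERNAL,2)[0],key=cv2.contourArea); return cv2.minAreaRect(c),cv2.boundingRect(c),cv2.contourArea(c)
T=cv2.imread("pics/top0.png");S=cv2.imread("pics/scene0.png");S2=robot.snapshot("scene")
r,b,a=bar(T,(150,218,182,250));print(r,b,a)
p=cv2.boxPoints(r);p=sorted([((p[i]+p[(i+1)%4])/2,np.linalg.norm(p[i]-p[(i+1)%4])) for i in range(4)],key=lambda q:q[1])[:2]
e=[plane("top",q[0],.050) for q in p];print(e,(e[0]+e[1])/2,yawdir(*e))
for im in(S,S2):
    try: print(bar(im,(350,148,386,170)))
    except Exception as x: print(x)
E
```

```text
((163.76829528808594, 234.91464233398438), (7.652514934539795, 26.70571517944336), 38.65980911254883) (153, 224, 22, 23) 173.5
[array([0.5141, 0.3253, 0.05  ]), array([0.4651, 0.3603, 0.05  ])] [0.4896 0.3428 0.05  ] 144.5264806160707
(((367.5000305175781, 159.00001525878906), (17.677669525146484, 7.77817440032959), 45.0), (362, 151, 12, 17), 109.0)
(((367.0983581542969, 159.5819854736328), (17.541053771972656, 10.499025344848633), 39.80556869506836), (362, 151, 13, 17), 120.5)
```

>>> {"fn": "carry_out", "kwargs": {"increments": [[0,[0,0,0],-7.8],[0,[0,0,0],-7.8],[0,[0,0,0],-7.8],[0,[0,0,0],-7.8],[0,[0,0,0],-7.8],[0,[0,0,0],-7.8],[0,[0,0,0],-7.7],[0,[31,-6,0],0]]}}

```text
time: 33.75
tool_pos: [0.5215, 0.329, 0.1579]
ee_rot: [-3.142, 0.002, 2.518]
wrist_force: [-0.4, 1.6, -0.5]
width: 0.0939
finger_force: 0.0
```

>>> {"fn": "carry_out", "kwargs": {"increments": [[60,[31,-6.5,10],0],[60,[0,0,30],0],[60,[0,0,20],0],[60,[0,0,0],0],[60,[0,0,0],0],[60,[0,0,0],0]]}}

```text
time: 34.35
tool_pos: [0.491, 0.3446, 0.1001]
ee_rot: [3.139, 0.001, 2.521]
wrist_force: [0.5, -0.5, 0.1]
width: 0.0715
finger_force: 0.0
```

>>> {"fn": "carry_out", "kwargs": {"increments": [[60,[0,0,30],0],[60,[0,0,26],0],[60,[0,0,0],0],[60,[0,0,0],0],[240,[0,0,0],0],[240,[0,0,0],0],[240,[0,0,0],0],[240,[0,0,0],0]]}}

```text
time: 35.15
tool_pos: [0.4898, 0.345, 0.0429]
ee_rot: [3.141, 0.0, 2.522]
wrist_force: [0.1, 0.2, 0.2]
width: 0.0435
finger_force: 0.0
```

>>> {"fn": "carry_out", "kwargs": {"increments": [[240,[0,0,0],0],[240,[0,0,0],0],[240,[0,0,0],0],[240,[0,0,0],0],[240,[0,0,0],0],[240,[0,0,0],0],[240,[0,0,0],0]]}}

```text
time: 35.85
tool_pos: [0.4896, 0.3449, 0.0422]
ee_rot: [3.142, 0.0, 2.522]
wrist_force: [0.7, 0.5, -1.1]
width: 0.0142
finger_force: 30.0
```

>>> {"fn": "carry_out", "kwargs": {"increments": [[240,[0,0,-20],0],[240,[0,0,-30],0],[240,[0,0,-30],0],[240,[0,0,-28],0],[240,[0,0,0],8.4],[240,[0,0,0],8.5],[240,[0,0,0],8.5],[240,[0,0,0],8.5]]}}

```text
time: 36.65
tool_pos: [0.4893, 0.3447, 0.1499]
ee_rot: [-3.141, 0.0, 1.925]
wrist_force: [0.2, 0.3, -1.4]
width: 0.0137
finger_force: 30.0
```

>>> {"fn": "carry_out", "kwargs": {"increments": [[240,[0,0,0],8.4],[240,[0,0,0],8.5],[240,[0,0,0],8.5],[240,[0,0,0],8.5],[240,[0,0,0],8.4],[240,[0,0,0],8.3],[240,[0,0,0],0],[240,[0,0,0],0]]}}

```text
time: 37.45
tool_pos: [0.4894, 0.3448, 0.1499]
ee_rot: [-3.141, 0.001, 1.051]
wrist_force: [-0.4, -0.4, -1.7]
width: 0.0134
finger_force: 30.0
```

>>> {"fn": "carry_out", "kwargs": {"increments": [[240,[-21.5,31.5,0],0],[240,[-21.5,31.5,0],0],[240,[-21.5,31.5,0],0],[240,[-21.5,31.5,0],0],[240,[-21.5,31.5,0],0],[240,[-21.5,31.5,0],0],[240,[-21.5,31.5,0],0],[240,[-15,21,0],0]]}}

```text
time: 38.25
tool_pos: [0.6168, 0.0783, 0.1501]
ee_rot: [3.141, 0.001, 1.048]
wrist_force: [0.5, 0.3, -0.6]
width: 0.0141
finger_force: 30.0
```

>>> {"fn": "carry_out", "kwargs": {"increments": [[240,[-6.5,10.5,0],0],[240,[0,0,0],0],[240,[0,0,0],0]]}}

```text
time: 38.55
tool_pos: [0.6215, 0.071, 0.1502]
ee_rot: [-3.141, -0.0, 1.049]
wrist_force: [-0.5, 0.1, -0.9]
width: 0.0138
finger_force: 30.0
```

>>> {"fn": "carry_out", "kwargs": {"increments": [[240,[0,0,12],0],[240,[0,0,10],0],[240,[0,0,0],0],[240,[0,0,2],0],[240,[0,0,2],0],[240,[0,0,0],0]]}}

```text
time: 39.15
tool_pos: [0.6219, 0.0701, 0.1242]
ee_rot: [3.142, 0.0, 1.048]
wrist_force: [0.0, -1.0, -1.1]
width: 0.0139
finger_force: 30.0
```

>>> {"fn": "carry_out", "kwargs": {"increments": [[240,[0,0,2],0],[240,[0,0,0],0]]}}

```text
time: 39.35
tool_pos: [0.6219, 0.0699, 0.1223]
ee_rot: [3.142, 0.0, 1.047]
wrist_force: [0.3, 0.4, -1.6]
width: 0.014
finger_force: 30.0
```

>>> {"fn": "carry_out", "kwargs": {"increments": [[240,[0,0,2],0],[240,[0,0,0],0]]}}

```text
time: 39.55
tool_pos: [0.6218, 0.0699, 0.12]
ee_rot: [-3.141, 0.0, 1.047]
wrist_force: [0.2, 1.1, -1.5]
width: 0.014
finger_force: 30.0
```

>>> {"fn": "carry_out", "kwargs": {"increments": [[240,[0,0,1.5],0],[240,[0,0,0],0]]}}

```text
time: 39.75
tool_pos: [0.6221, 0.07, 0.1191]
ee_rot: [3.141, -0.0, 1.047]
wrist_force: [-0.8, 0.2, 1.0]
width: 0.0139
finger_force: 30.0
```

>>> {"fn": "carry_out", "kwargs": {"increments": [[240,[0,0,1.5],0],[240,[0,0,0],0]]}}

```text
time: 39.95
tool_pos: [0.6224, 0.0702, 0.1174]
ee_rot: [3.141, -0.001, 1.048]
wrist_force: [1.6, 1.5, -0.5]
width: 0.0138
finger_force: 30.0
```

>>> {"fn": "carry_out", "kwargs": {"increments": [[240,[0,0,1.5],0],[240,[0,0,0],0]]}}

```text
time: 40.15
tool_pos: [0.6225, 0.0703, 0.1162]
ee_rot: [3.14, -0.001, 1.048]
wrist_force: [1.2, 0.8, 0.6]
width: 0.0139
finger_force: 30.0
```

>>> {"fn": "carry_out", "kwargs": {"increments": [[240,[0,0,1.5],0],[240,[0,0,0],0]]}}

```text
time: 40.35
tool_pos: [0.6226, 0.0704, 0.1157]
ee_rot: [3.14, -0.002, 1.048]
wrist_force: [0.5, 2.1, 4.5]
width: 0.0134
finger_force: 30.0
```

>>> {"fn": "carry_out", "kwargs": {"increments": [[240,[0,0,1.5],0],[240,[0,0,0],0]]}}

```text
time: 40.55
tool_pos: [0.6226, 0.0704, 0.1153]
ee_rot: [3.139, -0.002, 1.048]
wrist_force: [-1.8, 1.8, 8.4]
width: 0.0137
finger_force: 30.0
```

>>> {"fn": "carry_out", "kwargs": {"increments": [[240,[0,0,1.5],0],[240,[0,0,0],0]]}}

```text
time: 40.75
tool_pos: [0.6226, 0.0704, 0.1149]
ee_rot: [3.139, -0.002, 1.048]
wrist_force: [-3.9, 1.8, 12.1]
width: 0.0135
finger_force: 30.0
```

Contact at about 33.5 mm over the mouth, so the lugs are on the ridges. Unloading, turning anticlockwise and probing.

>>> {"fn": "carry_out", "kwargs": {"increments": [[240,[0,0,-5],0],[240,[0,0,-1.5],-8],[240,[0,0,0],-8],[240,[0,0,0],-8],[240,[0,0,0],0]]}}

```text
time: 41.25
tool_pos: [0.6225, 0.0704, 0.1172]
ee_rot: [3.141, -0.001, 1.466]
wrist_force: [4.2, 2.2, -0.8]
width: 0.0136
finger_force: 30.0
```

>>> {"fn": "carry_out", "kwargs": {"increments": [[240,[0,0,2],0],[240,[0,0,2],0],[240,[0,0,0],0]]}}

```text
time: 41.55
tool_pos: [0.6228, 0.0703, 0.1153]
ee_rot: [3.139, -0.001, 1.465]
wrist_force: [3.7, 1.5, 5.2]
width: 0.0139
finger_force: 30.0
```

>>> {"fn": "carry_out", "kwargs": {"increments": [[240,[0.3,0.8,-4],0],[240,[0,0,0],-6],[240,[0,0,0],-6],[240,[0,0,0],0],[240,[0,0,2],0],[240,[0,0,2],0],[240,[0,0,0],0]]}}

```text
time: 42.25
tool_pos: [0.623, 0.0702, 0.1157]
ee_rot: [3.14, 0.0, 1.674]
wrist_force: [2.4, 1.0, 6.5]
width: 0.0138
finger_force: 30.0
```

>>> {"fn": "carry_out", "kwargs": {"increments": [[240,[0,0,-4],0],[240,[0,0,0],-6],[240,[0,0,0],-6],[240,[0,0,0],0],[240,[0,0,2],0],[240,[0,0,2],0],[240,[0,0,0],0]]}}

```text
time: 42.95
tool_pos: [0.6225, 0.0707, 0.1134]
ee_rot: [-3.141, -0.001, 1.885]
wrist_force: [3.1, 3.9, 0.4]
width: 0.0137
finger_force: 30.0
```

>>> {"fn": "carry_out", "kwargs": {"increments": [[240,[0.3,0.6,2],0],[240,[0,0,0],0]]}}

```text
time: 43.15
tool_pos: [0.6227, 0.0707, 0.1119]
ee_rot: [-3.14, -0.0, 1.885]
wrist_force: [3.0, 2.3, 1.9]
width: 0.0136
finger_force: 30.0
```

>>> {"fn": "carry_out", "kwargs": {"increments": [[240,[0,0,2],0],[240,[0,0,0],0]]}}

```text
time: 43.35
tool_pos: [0.6228, 0.0707, 0.1118]
ee_rot: [-3.141, 0.0, 1.885]
wrist_force: [-0.7, 2.8, 7.1]
width: 0.0137
finger_force: 30.0
```

>>> {"fn": "carry_out", "kwargs": {"increments": [[240,[0,0,1.5],0],[240,[0,0,0],0]]}}

```text
time: 43.55
tool_pos: [0.6228, 0.0706, 0.1117]
ee_rot: [3.141, 0.0, 1.885]
wrist_force: [-2.1, 2.1, 13.2]
width: 0.014
finger_force: 30.0
```

>>> {"fn": "carry_out", "kwargs": {"increments": [[240,[0,0,-4.5],0],[240,[0,0,0],-5],[240,[0,0,0],-5],[240,[0,0,0],0],[240,[0,0,2],0],[240,[0,0,2],0],[240,[0,0,0],0]]}}

```text
time: 44.25
tool_pos: [0.6233, 0.0706, 0.1124]
ee_rot: [3.14, 0.001, 2.058]
wrist_force: [-1.9, 1.8, 13.3]
width: 0.0134
finger_force: 30.0
```

>>> {"fn": "carry_out", "kwargs": {"increments": [[240,[0,0,1.5],0],[240,[0,0,0],0]]}}

```text
time: 44.45
tool_pos: [0.6233, 0.0705, 0.1124]
ee_rot: [3.14, 0.002, 2.058]
wrist_force: [-4.0, 2.3, 17.4]
width: 0.0139
finger_force: 30.0
```

Height rose 0.7 mm over 10°, so this is the next ridge's low part and the gap lies just clockwise of it, around yaw 80-92°. Lifting clear, going back there, then letting it drop with the grip open.

>>> {"fn": "carry_out", "kwargs": {"increments": [[240,[0,0,-10],0],[240,[0,0,0],8],[240,[0,0,0],8],[240,[0,0,0],8],[240,[0,0,0],8],[240,[0,0,0],0],[240,[0,0,0],0]]}}

```text
time: 45.15
tool_pos: [0.6229, 0.0703, 0.116]
ee_rot: [-3.14, 0.001, 1.503]
wrist_force: [3.5, 2.6, -2.6]
width: 0.0136
finger_force: 30.0
```

>>> {"fn": "carry_out", "kwargs": {"increments": [[240,[0,0,2],0],[240,[0,0,0],0]]}}

```text
time: 45.35
tool_pos: [0.623, 0.0703, 0.1156]
ee_rot: [-3.141, 0.001, 1.502]
wrist_force: [1.8, 1.4, 0.8]
width: 0.0144
finger_force: 30.0
```

>>> {"fn": "carry_out", "kwargs": {"increments": [[240,[0,0,1.5],0],[240,[0,0,0],0]]}}

```text
time: 45.55
tool_pos: [0.6231, 0.0703, 0.1154]
ee_rot: [3.141, 0.001, 1.502]
wrist_force: [-0.8, 1.2, 5.7]
width: 0.014
finger_force: 30.0
```

>>> {"fn": "carry_out", "kwargs": {"increments": [[190,[0,0,0],0],[150,[0,0,0],0],[130,[0,0,0],0],[130,[0,0,-20],0],[130,[0,0,-20],0],[255,[0,0,0],0],[255,[0,0,0],0],[255,[0,0,0],0]]}}

```text
time: 46.35
tool_pos: [0.6224, 0.0705, 0.1521]
ee_rot: [-3.139, 0.0, 1.501]
wrist_force: [0.6, -0.1, -0.4]
width: 0.0256
finger_force: 0.0
```

>>> {"fn": "carry_out", "kwargs": {"increments": [[255,[0,0,0],0],[255,[0,0,0],0],[255,[0,0,0],0],[255,[0,0,6],0],[255,[0,0,4],0],[255,[0,0,0],0]]}}

```text
time: 46.95
tool_pos: [0.6225, 0.0706, 0.1424]
ee_rot: [-3.139, 0.0, 1.501]
wrist_force: [-0.5, -0.6, 0.6]
width: 0.0004
finger_force: 0.0
```

>>> {"fn": "carry_out", "kwargs": {"increments": [[255,[0,0,2],0],[255,[0,0,0],0]]}}

```text
time: 47.15
tool_pos: [0.6231, 0.0706, 0.1415]
ee_rot: [-3.141, 0.0, 1.501]
wrist_force: [0.9, 0.8, 0.2]
width: 0.0006
finger_force: 0.0
```

>>> {"fn": "carry_out", "kwargs": {"increments": [[255,[0,0,2],0],[255,[0,0,0],0]]}}

```text
time: 47.35
tool_pos: [0.6238, 0.0707, 0.1404]
ee_rot: [3.14, -0.0, 1.501]
wrist_force: [0.7, -0.4, 0.7]
width: 0.0004
finger_force: 0.6
```

>>> {"fn": "carry_out", "kwargs": {"increments": [[255,[0,0,2],0],[255,[0,0,0],0]]}}

```text
time: 47.55
tool_pos: [0.6245, 0.0707, 0.1398]
ee_rot: [3.137, -0.0, 1.501]
wrist_force: [1.1, -0.1, 4.4]
width: 0.0003
finger_force: 2.5
```

>>> {"fn": "carry_out", "kwargs": {"increments": [[255,[0,0,2],0],[255,[0,0,0],0]]}}

```text
time: 47.75
tool_pos: [0.6251, 0.07, 0.1387]
ee_rot: [3.135, 0.001, 1.501]
wrist_force: [1.9, -2.1, 4.9]
width: 0.0003
finger_force: 2.7
```

>>> {"fn": "carry_out", "kwargs": {"increments": [[255,[0,0,2],0],[255,[0,0,0],0]]}}

```text
time: 47.95
tool_pos: [0.626, 0.0696, 0.1375]
ee_rot: [3.132, 0.001, 1.501]
wrist_force: [2.7, -1.9, 8.0]
width: 0.0007
finger_force: 3.9
```

>>> {"fn": "carry_out", "kwargs": {"increments": [[255,[0,0,-20],0],[255,[0,0,-30],0],[200,[0,-40,-10],0],[120,[0,-50,0],0],[120,[0,-50,0],0],[120,[0,-40,0],0],[120,[0,0,0],0]]}}

```text
time: 48.65
tool_pos: [0.4391, 0.0836, 0.1933]
ee_rot: [-3.139, 0.0, 1.503]
wrist_force: [0.4, 0.2, 0.3]
width: 0.0375
finger_force: 0.0
```

```bash
python3 - <<'E'
from h import *
S,T=potblobs()
cv2.imwrite("pics/hS.png",S);cv2.imwrite("pics/hT.png",T)
a=cv2.resize(T[150:215,250:310],None,fx=6,fy=6,interpolation=2);b=cv2.resize(S[175:240,330:390],None,fx=6,fy=6,interpolation=2)
u=cv2.convertScaleAbs(np.hstack([a,b]),alpha=1.6)
d=cv2.resize(S[240:300,120:330],None,fx=2,fy=2);w=np.zeros((130,u.shape[1],3),np.uint8);w[:120,:420]=d;w[:90,440:640]=cv2.resize(T[230:275,420:520],None,fx=2,fy=2)
cv2.imwrite("pics/h.png",np.vstack([u,w]))
E
```

```text
scene []
top []
[0.4433 0.0833 0.1941] 0.04516147801121017
```

View pics/h.png

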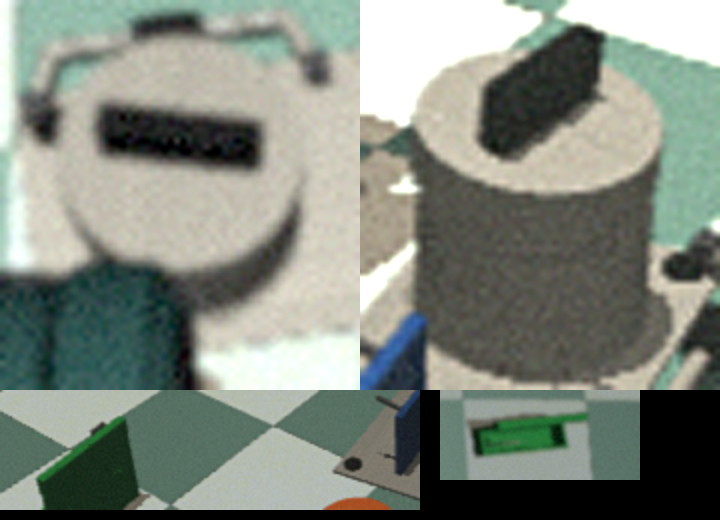

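The lid sits level on the pot with its bar at yaw about 84°. The case (bottom strip) has not moved.

```bash
python3 - <<'E'
from h import *
np.set_printoptions(precision=4,suppress=True)
def bar(im,roi,t=45):
    g=cv2.cvtColor(im,cv2.COLOR_BGR2GRAY); m=np.zeros_like(g); x0,y0,x1,y1=roi; m[y0:y1,x0:x1]=(g[y0:y1,x0:x1]<t)*255
    c=max(cv2.findContours(m,cv2.RETR_EXTERNAL,2)[0],key=cv2.contourArea); M=cv2.moments(c); r=cv2.boundingRect(c)
    return np.array([M['m10']/M['m00'],M['m01']/M['m00']]),r
S0=cv2.imread("pics/scene0.png");T0=cv2.imread("pics/top0.png");S=cv2.imread("pics/hS.png");T=cv2.imread("pics/hT.png")
s0,_=bar(S0,(350,148,386,170));t0,_=bar(T0,(150,218,182,250)); s,rs=bar(S,(345,177,375,205));t,rt=bar(T,(262,160,298,182))
print(s0,t0,s,rs,t,rt); print(tri(s0,t0),tri(s,t))
g=cv2.cvtColor(S,cv2.COLOR_BGR2GRAY)
for h in(.0195,.026,.0285,.0335): print(h,proj("scene",(.6225,.0705,.079+h)),proj("top",(.6225,.0705,.079+h)))
E
```

```text
[367.4358 158.8624] [163.6388 234.9981] [359.6562 189.7094] (350, 179, 21, 22) [279.4151 172.5493] (267, 168, 26, 10)
(array([0.4901, 0.3489, 0.0341]), np.float64(0.0009301152165446177)) (array([0.626 , 0.0696, 0.1045]), np.float64(0.0014682565507618357))
0.0195 [359.0605 191.2494] [279.6034 175.2324]
0.026 [359.1732 188.7465] [279.3484 174.4909]
0.0285 [359.2167 187.7796] [279.2493 174.2028]
0.0335 [359.304  185.8387] [279.0494 173.6213]
```

>>> {"fn": "carry_out", "kwargs": {"increments": [[150,[0,45,0],0],[160,[0,45,0],0],[160,[0,45,0],0],[160,[-0.5,46,0],0],[160,[0,0,20],0],[160,[0,0,20],0],[160,[0,0,20],0],[160,[0,0,10],0]]}}

```text
time: 49.55
tool_pos: [0.6245, 0.0697, 0.1202]
ee_rot: [-3.137, 0.001, 1.501]
wrist_force: [-0.5, -0.4, -1.0]
width: 0.0349
finger_force: 0.0
```

>>> {"fn": "carry_out", "kwargs": {"increments": [[160,[0,0,5],0],[160,[0,0,0],0],[160,[0,0,0],0]]}}

```text
time: 49.85
tool_pos: [0.625, 0.0701, 0.12]
ee_rot: [3.139, -0.0, 1.501]
wrist_force: [0.3, -1.0, -0.3]
width: 0.035
finger_force: 0.0
```

>>> {"fn": "carry_out", "kwargs": {"increments": [[160,[0,0,3],0],[160,[0,0,0],0]]}}

```text
time: 50.05
tool_pos: [0.6244, 0.0701, 0.1165]
ee_rot: [3.14, 0.0, 1.501]
wrist_force: [-0.2, -0.7, -0.7]
width: 0.0349
finger_force: 0.0
```

>>> {"fn": "carry_out", "kwargs": {"increments": [[160,[0,0,2],0],[160,[0,0,0],0]]}}

```text
time: 50.25
tool_pos: [0.624, 0.0701, 0.1138]
ee_rot: [-3.142, 0.0, 1.501]
wrist_force: [0.5, -0.1, -0.3]
width: 0.0346
finger_force: 0.0
```

>>> {"fn": "carry_out", "kwargs": {"increments": [[160,[0,0,2],0],[160,[0,0,0],0]]}}

```text
time: 50.45
tool_pos: [0.624, 0.0701, 0.1115]
ee_rot: [-3.141, 0.0, 1.501]
wrist_force: [0.1, -0.2, -0.0]
width: 0.0352
finger_force: 0.0
```

>>> {"fn": "carry_out", "kwargs": {"increments": [[160,[0,0,2],0],[160,[0,0,0],0]]}}

```text
time: 50.65
tool_pos: [0.6243, 0.0701, 0.1104]
ee_rot: [3.141, 0.0, 1.501]
wrist_force: [-0.4, 0.6, 2.2]
width: 0.0351
finger_force: 1.1
```

>>> {"fn": "carry_out", "kwargs": {"increments": [[160,[0,0,2],0],[160,[0,0,0],0]]}}

```text
time: 50.85
tool_pos: [0.6244, 0.0701, 0.11]
ee_rot: [3.14, -0.0, 1.501]
wrist_force: [-2.7, 0.0, 7.5]
width: 0.0348
finger_force: 3.8
```

>>> {"fn": "carry_out", "kwargs": {"increments": [[160,[0,0,2],0],[160,[0,0,0],0]]}}

```text
time: 51.05
tool_pos: [0.6244, 0.0701, 0.1097]
ee_rot: [3.139, -0.0, 1.501]
wrist_force: [-5.4, -0.3, 13.2]
width: 0.0351
finger_force: 6.3
```

The lid rests on the ridges, about 31.5 mm up. Gripping it here and turning anticlockwise while letting it climb.

>>> {"fn": "carry_out", "kwargs": {"increments": [[160,[0,0,-5],0],[240,[0,0,0],0],[240,[0,0,0],0],[240,[0,0,0],0],[240,[0,0,0],0],[240,[0,0,0],0],[240,[0,0,0],0]]}}

```text
time: 51.75
tool_pos: [0.6244, 0.0699, 0.1112]
ee_rot: [3.141, 0.0, 1.501]
wrist_force: [0.4, -1.0, 4.1]
width: 0.0145
finger_force: 29.5
```

>>> {"fn": "carry_out", "kwargs": {"increments": [[240,[0,0,-0.7],-6],[240,[0,0,-0.7],-6],[240,[0,0,0],0]]}}

```text
time: 52.05
tool_pos: [0.6241, 0.0694, 0.1119]
ee_rot: [-3.141, 0.001, 1.709]
wrist_force: [1.9, -2.9, 2.9]
width: 0.0167
finger_force: 31.8
```

>>> {"fn": "carry_out", "kwargs": {"increments": [[240,[0,0,1],0],[240,[0,0,1],0],[240,[0,0,0],0]]}}

```text
time: 52.35
tool_pos: [0.6243, 0.0694, 0.1117]
ee_rot: [3.141, 0.001, 1.708]
wrist_force: [-1.5, -3.2, 8.4]
width: 0.0162
finger_force: 31.8
```

The bar skewed in the jaws, meaning too tight a hold. I'll drive it with loose jaws instead, so the lid can climb and drop freely.

>>> {"fn": "carry_out", "kwargs": {"increments": [[210,[0,0,-3],0],[210,[0,0,-3],0],[210,[0,0,-3],0],[210,[0,0,0],-8],[210,[0,0,0],-8],[210,[0,0,0],-8],[210,[0,0,0],-8],[210,[0,0,0],0]]}}

```text
time: 53.15
tool_pos: [0.6243, 0.0711, 0.1202]
ee_rot: [3.14, -0.0, 2.27]
wrist_force: [-0.0, -0.4, 0.4]
width: 0.0167
finger_force: 0.0
```

```bash
cat > st.py <<'E'
from bench import robot
o=robot.get_obs(); print(o["tool_pos"].round(4),o["ee_rot"][2].round(3),o["wrist_force"].round(1),o["wrist_torque"].round(3),round(float(o["width"]),4),o["joint_positions"][5].round(2))
E
python3 st.py
```

```text
[0.6243 0.0711 0.1202] 2.27 [-0.  -0.4  0.4] [ 0.01  -0.092 -0.014] 0.0167 -0.68
```

>>> {"fn": "carry_out", "kwargs": {"increments": [[210,[0,0,0],-8],[210,[0,0,0],-8],[210,[0,0,0],-8],[210,[0,0,0],0]]}}

```text
time: 53.55
tool_pos: [0.625, 0.0709, 0.1209]
ee_rot: [3.139, 0.002, 2.686]
wrist_force: [0.5, -0.0, 1.1]
width: 0.0166
finger_force: 0.5
```

```bash
python3 st.py
```

```text
[0.625  0.0709 0.1209] 2.686 [ 0.5 -0.   1.1] [ 0.133 -0.255  0.038] 0.0166 -1.09
```

>>> {"fn": "carry_out", "kwargs": {"increments": [[210,[0,0,0],-8],[210,[0,0,0],-8],[210,[0,0,0],0]]}}

```text
time: 53.85
tool_pos: [0.6252, 0.0709, 0.1213]
ee_rot: [3.14, 0.004, 2.965]
wrist_force: [0.9, 1.2, 2.9]
width: 0.0167
finger_force: 1.6
```

```bash
python3 st.py
```

```text
[0.6252 0.0709 0.1213] 2.965 [0.9 1.2 2.9] [ 0.241 -0.305 -0.038] 0.0167 -1.37
```

>>> {"fn": "carry_out", "kwargs": {"increments": [[200,[0,0,-2],0],[200,[0,0,0],0],[200,[0,0,0],0]]}}

```text
time: 54.15
tool_pos: [0.6237, 0.0701, 0.1204]
ee_rot: [-3.141, -0.002, 2.966]
wrist_force: [0.3, -0.9, -0.7]
width: 0.0204
finger_force: 0.0
```

```bash
python3 - <<'E'
from h import *
exec(open("st.py").read())
np.set_printoptions(precision=4,suppress=True)
S=robot.snapshot("scene");g=cv2.cvtColor(S,cv2.COLOR_BGR2GRAY)
g0=cv2.cvtColor(cv2.imread("pics/hS.png"),cv2.COLOR_BGR2GRAY)
cv2.imwrite("pics/iS.png",S)
# lid top ellipse: left/right extremes and lower rim row profile
for n,i in(("before",g0),("now",g)): print(n,i[178:216,345].tolist(),i[178:216,352].tolist(),i[178:216,374].tolist())
E
```

```text
[0.6237 0.0701 0.1204] 2.966 [ 0.3 -0.9 -0.7] [ 0.026 -0.122 -0.02 ] 0.0204 -1.37
before [187, 186, 180, 184, 186, 186, 183, 167, 121, 122, 120, 121, 119, 122, 119, 118, 122, 122, 123, 120, 123, 124, 127, 128, 112, 57, 50, 46, 53, 52, 52, 47, 52, 45, 52, 50, 48, 50] [184, 183, 184, 182, 186, 156, 117, 121, 128, 101, 43, 35, 21, 24, 29, 25, 24, 30, 26, 25, 19, 12, 39, 121, 127, 125, 123, 117, 54, 45, 50, 53, 51, 47, 50, 50, 56, 51] [180, 187, 183, 136, 104, 100, 102, 103, 107, 111, 120, 124, 121, 122, 123, 117, 119, 120, 123, 117, 118, 119, 117, 117, 123, 128, 102, 58, 49, 50, 50, 53, 45, 47, 51, 49, 49, 56]
now [188, 189, 191, 192, 188, 190, 190, 121, 102, 100, 103, 102, 102, 103, 57, 43, 49, 46, 53, 48, 44, 50, 49, 52, 56, 49, 54, 52, 50, 43, 43, 49, 58, 52, 45, 52, 52, 53] [58, 57, 57, 61, 63, 57, 61, 63, 68, 65, 61, 68, 53, 49, 47, 48, 45, 51, 53, 50, 51, 52, 50, 47, 53, 54, 53, 60, 52, 53, 58, 55, 52, 53, 62, 51, 53, 45] [185, 190, 192, 141, 105, 106, 105, 106, 56, 47, 49, 54, 46, 47, 47, 51, 67, 67, 60, 65, 65, 70, 70, 55, 59, 54, 55, 55, 55, 54, 48, 49, 51, 61, 46, 53, 50, 53]
```

>>> {"fn": "carry_out", "kwargs": {"increments": [[160,[0,0,0],0],[160,[0,0,0],0],[160,[0,0,2],0],[160,[0,0,0],0]]}}

```text
time: 54.6
tool_pos: [0.6239, 0.0701, 0.1187]
ee_rot: [-3.141, -0.001, 2.967]
wrist_force: [0.9, 0.2, 0.1]
width: 0.0351
finger_force: 0.0
```

>>> {"fn": "carry_out", "kwargs": {"increments": [[160,[0,0,2],0],[160,[0,0,0],0]]}}

```text
time: 54.8
tool_pos: [0.624, 0.0701, 0.1168]
ee_rot: [-3.141, -0.001, 2.967]
wrist_force: [-0.7, -0.1, -0.1]
width: 0.0349
finger_force: 0.0
```

>>> {"fn": "carry_out", "kwargs": {"increments": [[160,[0,0,2],0],[160,[0,0,0],0]]}}

```text
time: 55.0
tool_pos: [0.624, 0.0701, 0.1148]
ee_rot: [-3.141, -0.001, 2.967]
wrist_force: [0.6, -0.1, 0.4]
width: 0.0348
finger_force: 0.0
```

>>> {"fn": "carry_out", "kwargs": {"increments": [[160,[0,0,2],0],[160,[0,0,0],0]]}}

```text
time: 55.2
tool_pos: [0.6243, 0.0701, 0.1134]
ee_rot: [-3.142, 0.001, 2.967]
wrist_force: [-1.0, -0.4, 1.1]
width: 0.0349
finger_force: 0.3
```

It climbed to about 34.8 mm, near the top of the ridge. Closing the jaws will align the bar to the tool (further anticlockwise); then I'll loosen so it can drop.

>>> {"fn": "carry_out", "kwargs": {"increments": [[160,[0,0,-3],0],[210,[0,0,-2],0],[240,[0,0,0],0],[240,[0,0,0],0],[240,[0,0,0],0],[240,[0,0,0],0],[240,[0,0,0],0]]}}

```text
time: 55.9
tool_pos: [0.6245, 0.071, 0.1188]
ee_rot: [3.14, 0.001, 2.968]
wrist_force: [0.1, 4.0, 3.1]
width: 0.0139
finger_force: 29.7
```

>>> {"fn": "carry_out", "kwargs": {"increments": [[190,[0,0,0],0],[160,[0,0,0],0],[160,[0,0,2],0],[160,[0,0,2],0],[160,[0,0,0],0]]}}

```text
time: 56.4
tool_pos: [0.624, 0.0697, 0.1137]
ee_rot: [-3.141, -0.001, 2.967]
wrist_force: [0.4, -0.4, 0.6]
width: 0.0349
finger_force: 0.0
```

>>> {"fn": "carry_out", "kwargs": {"increments": [[160,[0,0,2],0],[160,[0,0,0],0]]}}

```text
time: 56.6
tool_pos: [0.6246, 0.0698, 0.1133]
ee_rot: [-3.141, 0.002, 2.967]
wrist_force: [-0.1, -1.2, 4.0]
width: 0.0347
finger_force: 1.9
```

>>> {"fn": "carry_out", "kwargs": {"increments": [[160,[0,0,2],0],[160,[0,0,0],0]]}}

```text
time: 56.8
tool_pos: [0.625, 0.0697, 0.1128]
ee_rot: [-3.141, 0.003, 2.967]
wrist_force: [-1.9, -0.4, 8.9]
width: 0.0355
finger_force: 4.3
```

>>> {"fn": "carry_out", "kwargs": {"increments": [[160,[0.7,0,-4],0],[212,[0,0,-3],0],[213,[0,0,0],0],[213,[0,0,0],0],[213,[0,0,0],-7],[213,[0,0,0],-7],[213,[0,0,0],0]]}}

```text
time: 57.5
tool_pos: [0.6233, 0.071, 0.1168]
ee_rot: [3.14, -0.001, -3.071]
wrist_force: [-1.0, 1.0, -0.3]
width: 0.0152
finger_force: 1.9
```

```bash
python3 st.py
```

```text
[0.6233 0.071  0.1168] -3.071 [-1.   1.  -0.3] [ 0.41  -0.06   0.007] 0.0152 -1.62
```

>>> {"fn": "carry_out", "kwargs": {"increments": [[190,[0,0,0],0],[160,[0,0,0],0],[160,[0,0,2],0],[160,[0,0,2],0],[160,[0,0,2],0],[160,[0,0,0],0]]}}

```text
time: 58.1
tool_pos: [0.6234, 0.0701, 0.111]
ee_rot: [-3.141, -0.0, -3.072]
wrist_force: [0.3, -0.0, 0.5]
width: 0.0351
finger_force: 0.1
```

>>> {"fn": "carry_out", "kwargs": {"increments": [[160,[0,0,2],0],[160,[0,0,0],0]]}}

```text
time: 58.3
tool_pos: [0.6235, 0.0702, 0.1104]
ee_rot: [-3.141, 0.001, -3.071]
wrist_force: [-2.7, -0.5, 4.5]
width: 0.035
finger_force: 1.9
```

Dropped partly, to about 32 mm. A little further anticlockwise.

>>> {"fn": "carry_out", "kwargs": {"increments": [[160,[0,0,-5],0],[212,[0,0,-3],0],[213,[0,0,0],0],[213,[0,0,0],0],[213,[0,0,0],-7],[213,[0,0,0],0],[190,[0,0,0],0],[160,[0,0,0],0]]}}

```text
time: 59.1
tool_pos: [0.6231, 0.0705, 0.1166]
ee_rot: [3.141, -0.001, -2.951]
wrist_force: [0.4, -0.1, -0.7]
width: 0.028
finger_force: 0.0
```

>>> {"fn": "carry_out", "kwargs": {"increments": [[160,[0,0,2],0],[160,[0,0,2],0],[160,[0,0,2],0],[160,[0,0,0],0]]}}

```text
time: 59.5
tool_pos: [0.6231, 0.0702, 0.1105]
ee_rot: [3.142, -0.001, -2.95]
wrist_force: [0.0, 0.5, -0.0]
width: 0.0347
finger_force: 0.0
```

>>> {"fn": "carry_out", "kwargs": {"increments": [[160,[0,0,2],0],[160,[0,0,0],0]]}}

```text
time: 59.7
tool_pos: [0.6233, 0.0702, 0.1089]
ee_rot: [-3.142, -0.0, -2.949]
wrist_force: [-0.2, -0.1, 0.2]
width: 0.0349
finger_force: 0.0
```

>>> {"fn": "carry_out", "kwargs": {"increments": [[160,[0,0,2],0],[160,[0,0,0],0]]}}

```text
time: 59.9
tool_pos: [0.6233, 0.0702, 0.1069]
ee_rot: [3.142, -0.0, -2.949]
wrist_force: [-0.3, -0.1, -0.5]
width: 0.035
finger_force: 0.0
```

Dropped further. Continuing the probe.

>>> {"fn": "carry_out", "kwargs": {"increments": [[160,[0,0,1.5],0],[160,[0,0,0],0]]}}

```text
time: 60.1
tool_pos: [0.6234, 0.0702, 0.1055]
ee_rot: [-3.142, -0.0, -2.949]
wrist_force: [-0.8, 0.7, -0.2]
width: 0.0346
finger_force: 0.0
```

>>> {"fn": "carry_out", "kwargs": {"increments": [[160,[0,0,1.5],0],[160,[0,0,0],0]]}}

```text
time: 60.3
tool_pos: [0.6236, 0.0702, 0.1052]
ee_rot: [-3.141, 0.001, -2.949]
wrist_force: [-1.6, -0.1, 3.1]
width: 0.0352
finger_force: 1.8
```

>>> {"fn": "carry_out", "kwargs": {"increments": [[160,[0,0,1.5],0],[160,[0,0,0],0]]}}

```text
time: 60.5
tool_pos: [0.6237, 0.0702, 0.105]
ee_rot: [-3.141, 0.002, -2.949]
wrist_force: [-3.8, -0.2, 8.1]
width: 0.0351
finger_force: 4.1
```

The lid has dropped to 26.4 mm, so the lugs are in the thread. Now screwing clockwise with a loose grip.

>>> {"fn": "carry_out", "kwargs": {"increments": [[160,[0,0,-5],0],[213,[0,0,-4],0],[213,[0,0,0],0],[213,[0,0,0],0],[213,[0,0,0],7],[213,[0,0,0],7],[213,[0,0,0],7],[213,[0,0,0],7]]}}

```text
time: 61.3
tool_pos: [0.6226, 0.0705, 0.1106]
ee_rot: [-3.141, -0.003, 2.84]
wrist_force: [-1.1, 0.9, -0.8]
width: 0.0156
finger_force: 1.6
```

```bash
python3 st.py
```

```text
[0.6226 0.0705 0.1106] 2.84 [-1.1  0.9 -0.8] [ 0.196 -0.018  0.049] 0.0156 -1.25
```

>>> {"fn": "carry_out", "kwargs": {"increments": [[213,[0,0,0],7],[213,[0,0,0.5],7],[213,[0,0,0.5],7],[213,[0,0,0.5],7],[213,[0,0,0],0]]}}

```text
time: 61.8
tool_pos: [0.6228, 0.0706, 0.109]
ee_rot: [-3.14, -0.002, 2.357]
wrist_force: [-0.2, 0.4, -0.7]
width: 0.0154
finger_force: 0.3
```

```bash
python3 st.py
```

```text
[0.6228 0.0706 0.109 ] 2.357 [-0.2  0.4 -0.7] [ 0.145 -0.184  0.033] 0.0154 -0.76
```

>>> {"fn": "carry_out", "kwargs": {"increments": [[213,[0,0,0.5],7],[213,[0,0,0.5],7],[213,[0,0,0.5],7],[213,[0,0,0],0]]}}

```text
time: 62.2
tool_pos: [0.6235, 0.07, 0.1084]
ee_rot: [-3.141, 0.0, 1.992]
wrist_force: [-0.0, 1.0, -0.8]
width: 0.0154
finger_force: 0.1
```

```bash
python3 st.py
```

```text
[0.6235 0.07   0.1084] 1.992 [-0.   1.  -0.8] [ 0.001 -0.122 -0.012] 0.0154 -0.4
```

>>> {"fn": "carry_out", "kwargs": {"increments": [[213,[0,0,0.5],7],[213,[0,0,0.5],7],[213,[0,0,0],0]]}}

```text
time: 62.5
tool_pos: [0.6232, 0.0704, 0.1077]
ee_rot: [-3.141, -0.0, 1.75]
wrist_force: [-0.5, 0.9, 0.3]
width: 0.0155
finger_force: 2.2
```

```bash
python3 st.py
```

```text
[0.6232 0.0704 0.1077] 1.75 [-0.5  0.9  0.3] [0.147 0.091 0.002] 0.0155 -0.16
```

>>> {"fn": "carry_out", "kwargs": {"increments": [[213,[0,0,0],5],[213,[0,0,0],5],[213,[0,0,0],0]]}}

```text
time: 62.8
tool_pos: [0.6234, 0.0705, 0.1078]
ee_rot: [-3.141, 0.0, 1.578]
wrist_force: [-1.0, 0.6, -0.1]
width: 0.0167
finger_force: 36.9
```

```bash
python3 st.py
```

```text
[0.6234 0.0705 0.1078] 1.578 [-1.   0.6 -0.1] [0.084 0.047 0.971] 0.0167 0.01
```

>>> {"fn": "carry_out", "kwargs": {"increments": [[213,[0,0,0],5],[213,[0,0,0],4],[213,[0,0,0],0]]}}

```text
time: 63.1
tool_pos: [0.6236, 0.0699, 0.1079]
ee_rot: [3.141, 0.001, 1.42]
wrist_force: [-0.4, -0.2, 1.2]
width: 0.02
finger_force: 32.9
```

```bash
python3 st.py
```

```text
[0.6236 0.0699 0.1079] 1.42 [-0.4 -0.2  1.2] [-0.13   0.033  0.774] 0.02 0.17
```

Torque rose to about 1 Nm, so it should be at the stop. Checking the height with the tips.

>>> {"fn": "carry_out", "kwargs": {"increments": [[190,[0,0,0],0],[145,[0,0,0],0],[145,[0,0,3],0],[145,[0,0,2],0],[145,[0,0,2],0],[145,[0,0,0],0]]}}

```text
time: 63.7
tool_pos: [0.6232, 0.0702, 0.1]
ee_rot: [-3.141, 0.0, 1.414]
wrist_force: [-0.2, 0.4, -0.1]
width: 0.0404
finger_force: 0.0
```

>>> {"fn": "carry_out", "kwargs": {"increments": [[145,[0,0,1.5],0],[145,[0,0,0],0]]}}

```text
time: 63.9
tool_pos: [0.6234, 0.0702, 0.099]
ee_rot: [-3.141, 0.0, 1.414]
wrist_force: [0.1, -0.2, -0.6]
width: 0.0408
finger_force: 0.0
```

>>> {"fn": "carry_out", "kwargs": {"increments": [[145,[0,0,1.5],0],[145,[0,0,0],0]]}}

```text
time: 64.1
tool_pos: [0.6236, 0.0702, 0.0984]
ee_rot: [3.141, -0.0, 1.414]
wrist_force: [-0.5, -0.3, 2.5]
width: 0.0404
finger_force: 1.2
```

The lid is home, at 19.6 mm. Now the case: lifting away and refining the case and pin poses numerically.

>>> {"fn": "carry_out", "kwargs": {"increments": [[120,[0,0,-30],0],[120,[0,0,-40],0],[120,[0,0,-40],0],[120,[-45,-15,0],0],[120,[-45,-15,0],0],[120,[-45,-15,0],0],[120,[-45,-15,0],0],[120,[-45,-15,0],0]]}}

```text
time: 64.9
tool_pos: [0.5132, -0.1417, 0.2077]
ee_rot: [3.141, 0.0, 1.414]
wrist_force: [0.1, -0.4, 0.1]
width: 0.0498
finger_force: 0.0
```

```bash
python3 - <<'E'
from h import *
exec(open("st.py").read())
np.set_printoptions(precision=4,suppress=True)
T=cv2.imread("pics/top0.png");S=cv2.imread("pics/scene0.png")
h=cv2.cvtColor(T,cv2.COLOR_BGR2HSV)
def strip(hue,v,roi,z):
    m=np.zeros(h.shape[:2],np.uint8);x0,y0,x1,y1=roi;r=h[y0:y1,x0:x1]
    m[y0:y1,x0:x1]=((abs(r[...,0].astype(int)-hue)<12)&(r[...,1]>110)&(r[...,2]>v))*255
    c=max(cv2.findContours(m,cv2.RETR_EXTERNAL,2)[0],key=cv2.contourArea)
    p=cv2.minAreaRect(c);b=cv2.boxPoints(p);print(p,b.round(1).tolist());return m
m=strip(115,85,(322,158,380,180),.078)
print("blue V"); print(h[160:178,332:372:3,2])
print("blue H"); print(h[160:178,332:372:3,0])
print("green V"); print(h[240:262,440:496:4,2])
t=lambda x,y:(240+x/5-.4,130+y/5-.4)
a=plane("top",t(487,283),.077);b=plane("top",t(604,273),.077);print("tips",a,b,np.linalg.norm(a-b),(a+b)/2,yawdir(b,a))
g=cv2.cvtColor(T,cv2.COLOR_BGR2GRAY);print("gray");print(g[168:190,332:368])
E
```

```text
[ 0.5132 -0.1417  0.2077] 1.414 [ 0.1 -0.4  0.1] [-0.014 -0.122 -0.028] 0.0498 -0.22
((350.08953857421875, 161.92138671875), (8.590641975402832, 39.45086669921875), 82.40535736083984) [[330.0, 160.3000030517578], [369.1000061035156, 155.10000610351562], [370.20001220703125, 163.60000610351562], [331.1000061035156, 168.8000030517578]]
blue V
[[113 116 113 119  37  90  99 114 120 124 116 112 109 108]
 [116 115 117 122  38  84  94 111 116 110 109  99  95  97]
 [117 116 114 118  63  86  91 115 109  98  95  97  95  98]
 [116 117 115 121  69  80  92 101  96  95  98  99  86  96]
 [113 120 113 111  76  81  95  98  95  93  92  86  79  87]
 [114 105  95 108  88  94  96  97  89  81  72  69  52  92]
 [ 98  96  95 100  96  96  91  79  76  56  52  29  30  99]
 [ 95 100 101  93  91  78  74  57  49  39  31  39  35 108]
 [ 97  96  83  77  64  56  44  27  32  30  32  38  46 119]
 [ 82  73  63  53  33  26  26  31  41  31  31  43  51 117]
 [ 51  46  46  33  36  34  33  30  33  31  33  45  73 116]
 [ 26  27  42  28  26  37  26  40  27  33  32  44  92 116]
 [ 31  31  45  38  34  28  27  39  41  24  50  53
[... 5387 characters left out ...]
 118 117 121 114 120 115 118
  119 115 121 113 117 118 120 118 120 115 107 104 114 122 118 120 121 116]
 [117 118 117 113 101  91 103 115 121 121 117 118 122 116 118 124 117 116
  117 117 114 115 122 120 117 116 114 119 113 111 117 121 122 120 118 120]
 [119 115 117 113 106 100 108 113 115 118 117 119 116 123 122 117 118 114
  119 118 119 117 119 120 118 119 121 119 117 118 115 118 121 118 118 124]
 [118 117 116 116 110 114 115 117 115 118 119 118 118 116 116 121 119 120
  122 114 119 120 119 122 122 121 122 121 119 118 116 120 118 118 119 118]
 [117 118 118 118 116 116 114 121 118 122 121 119 116 122 120 120 121 118
  122 116 118 121 118 122 114 117 119 118 117 117 118 116 117 114 117 115]]
```

```bash
python3 - <<'E'
from h import *
np.set_printoptions(precision=4,suppress=True)
L=(340.3,180.2);R=(365.3,177.2)
l=plane("top",L,.077);r=plane("top",R,.077);print("tips top",l,r,np.linalg.norm(l-r),(l+r)/2,yawdir(r,l))
print("tri",tri((322,228),L),tri((308.6,243.6),R)); print("tri corr",tri((321.25,227.1),L),tri((307.85,242.7),R))
a=plane("top",(447.9,246.8),.095);b=plane("top",(493.3,243.3),.095);print("case",a,b,np.linalg.norm(a-b),(a+b)/2,yawdir(b,a))
# strip centre rows by hue per column, in a fresh and the first picture
for im in(cv2.imread("pics/top0.png"),cv2.imread("pics/hT.png")):
    h=cv2.cvtColor(im,cv2.COLOR_BGR2HSV)
    for c in(486,488,490,492,493,494): 
        col=h[236:256,c]; k=[236+i for i in range(20) if 50<col[i,0]<75 and col[i,1]>150]; print(c,k and (k[0],k[-1]),end=" ")
    print()
E
```

```text
tips top [ 0.6171 -0.0692  0.077 ] [ 0.6247 -0.1276  0.077 ] 0.058854821985619026 [ 0.6209 -0.0984  0.077 ] 97.39313481768227
tri (array([ 0.6174, -0.0697,  0.0746]), np.float64(0.00041935506893615404)) (array([ 0.6254, -0.1284,  0.0732]), np.float64(0.00036613718482320925))
tri corr (array([ 0.6164, -0.0699,  0.0768]), np.float64(0.0010220278109933083)) (array([ 0.6244, -0.1285,  0.0752]), np.float64(0.0009682317907755094))
case [ 0.4632 -0.3033  0.095 ] [ 0.4716 -0.4036  0.095 ] 0.10063388936434046 [ 0.4674 -0.3534  0.095 ] 94.76872444917345
486 (243, 244) 488 (243, 244) 490 (243, 244) 492 (243, 243) 493 [] 494 [] 
486 (243, 244) 488 (243, 244) 490 (243, 244) 492 (243, 243) 493 [] 494 []
```

>>> {"fn": "carry_out", "kwargs": {"increments": [[120,[0,0,0],-7],[120,[0,0,0],-6.8],[120,[-41.4,-12.7,0],0],[120,[-41.4,-12.7,0],0],[120,[-41.4,-12.7,0],0],[120,[-41.4,-12.7,0],0],[120,[-41.4,-12.7,0],0],[120,[0,0,0],0]]}}

```text
time: 65.7
tool_pos: [0.4665, -0.3566, 0.2067]
ee_rot: [-3.14, 0.001, 1.649]
wrist_force: [0.6, 0.2, -0.1]
width: 0.0497
finger_force: 0.0
```

>>> {"fn": "carry_out", "kwargs": {"increments": [[120,[0,0,30],0],[120,[0,0,30],0],[120,[0,0,20],0],[120,[0,0,0],0],[120,[0,0,0],0]]}}

```text
time: 66.2
tool_pos: [0.4686, -0.3513, 0.128]
ee_rot: [-3.142, -0.0, 1.656]
wrist_force: [-0.4, -0.3, 0.2]
width: 0.0498
finger_force: 0.0
```

```bash
python3 st.py
```

```text
[ 0.4686 -0.3513  0.128 ] 1.656 [-0.4 -0.3  0.2] [-0.05  -0.057 -0.041] 0.0498 -0.82
```

>>> {"fn": "carry_out", "kwargs": {"increments": [[120,[-2,-1.4,15],0],[120,[0,0,15],0],[120,[0,0,13],0],[120,[0,0,0],0],[120,[0,0,0],0],[200,[0,0,0],0],[245,[0,0,0],0],[245,[0,0,0],0]]}}

```text
time: 67.0
tool_pos: [0.4675, -0.3543, 0.0855]
ee_rot: [3.141, 0.001, 1.655]
wrist_force: [-0.3, 0.2, 0.6]
width: 0.0292
finger_force: 0.0
```

>>> {"fn": "carry_out", "kwargs": {"increments": [[245,[0,0,0],0],[245,[0,0,0],0],[245,[0,0,0],0],[245,[0,0,0],0],[245,[0,0,0],0]]}}

```text
time: 67.5
tool_pos: [0.4672, -0.3541, 0.0849]
ee_rot: [3.141, 0.0, 1.655]
wrist_force: [-0.6, -0.5, 1.0]
width: 0.0096
finger_force: 30.0
```

>>> {"fn": "carry_out", "kwargs": {"increments": [[245,[0,0,-20],0],[245,[0,0,-30],0],[245,[0,0,-35],0],[245,[0,0,-30],-3.4],[245,[20,15,0],0],[245,[30,22,0],0],[245,[33,24,0],0],[245,[33,24,0],0]]}}

```text
time: 68.3
tool_pos: [0.5349, -0.2259, 0.199]
ee_rot: [-3.141, -0.001, 1.713]
wrist_force: [0.2, 0.6, -0.4]
width: 0.0098
finger_force: 30.0
```

>>> {"fn": "carry_out", "kwargs": {"increments": [[245,[33,24,0],0],[245,[33,24,0],0],[245,[29,21,0],0],[245,[20,15,0],0],[245,[0,0,0],0],[245,[0,0,0],0],[245,[0,0,0],0]]}}

```text
time: 69.0
tool_pos: [0.6009, -0.1021, 0.1992]
ee_rot: [-3.14, 0.0, 1.713]
wrist_force: [-0.6, -0.3, -2.8]
width: 0.0096
finger_force: 30.0
```

```bash
python3 st.py
```

```text
[ 0.6009 -0.1021  0.1992] 1.713 [-0.6 -0.3 -2.8] [ 0.001 -0.087 -0.018] 0.0096 -0.4
```

>>> {"fn": "carry_out", "kwargs": {"increments": [[245,[0,0,25],0],[245,[0,0,30],0],[245,[0,0,20],0],[245,[0,0,7],0],[245,[0,0,0],0],[245,[0,0,0],0]]}}

```text
time: 69.6
tool_pos: [0.602, -0.1021, 0.1191]
ee_rot: [3.14, 0.001, 1.713]
wrist_force: [0.2, 0.5, -1.7]
width: 0.0096
finger_force: 30.0
```

```bash
python3 - <<'E'
from h import *
exec(open("st.py").read())
np.set_printoptions(precision=2,suppress=True)
S=robot.snapshot("scene");T=robot.snapshot("top");o=robot.get_obs();p=o["tool_pos"];w=o["ee_rot"][2]
u=np.array([np.cos(w),np.sin(w),0])
for s in(-50,50): print(s,proj("top",p+u*s/1000+[0,0,.010]),proj("scene",p+u*s/1000+[0,0,.010]))
for n,im,roi in(("top",T,(310,160,400,215)),("scene",S,(270,180,370,280))):
    b,m=blobs(im,"green",6,roi); print(n,[(s[:5].tolist()) for c,s in b])
    c=cv2.findContours(m,cv2.RETR_EXTERNAL,2)[0]; print([cv2.minAreaRect(k) for k in c if cv2.contourArea(k)>5])
E
```

```text
[ 0.602  -0.1021  0.1191] 1.713 [ 0.2  0.5 -1.7] [-0.047 -0.106 -0.035] 0.0096 -0.4
-50 [379.61 177.89] [294.44 222.54]
50 [334.35 183.95] [318.09 198.62]
top [[333, 182, 18, 23, 219]]
[((341.26153564453125, 193.09231567382812), (21.83011245727539, 16.62065315246582), 82.87498474121094)]
scene [[293, 222, 5, 5, 17], [285, 247, 5, 3, 7]]
[((295.0, 224.0), (4.0, 4.0), 90.0)]
```

The rim end seen from above suggests the case sits about 2-3 mm further toward +y than the TCP. Correcting by 2 mm and moving onto the pins.

>>> {"fn": "carry_out", "kwargs": {"increments": [[245,[-2,0,2],0],[245,[0,6,0],0],[245,[0,6,0],0],[245,[0,4,0],0],[245,[0,0,0],0],[245,[0,0,0],0]]}}

```text
time: 70.3
tool_pos: [0.6176, -0.1008, 0.1155]
ee_rot: [-3.141, -0.0, 1.715]
wrist_force: [0.2, -0.1, -1.0]
width: 0.0097
finger_force: 30.0
```

>>> {"fn": "carry_out", "kwargs": {"increments": [[245,[0,3,0],0],[245,[0,3,0.5],0],[245,[0,0,0],0]]}}

```text
time: 70.6
tool_pos: [0.6238, -0.1, 0.1151]
ee_rot: [3.141, 0.0, 1.714]
wrist_force: [0.2, 0.5, -2.1]
width: 0.0099
finger_force: 30.0
```

```bash
python3 st.py
```

```text
[ 0.6238 -0.1     0.1151] 1.714 [ 0.2  0.5 -2.1] [-0.019 -0.072  0.025] 0.0099 -0.39
```

>>> {"fn": "carry_out", "kwargs": {"increments": [[245,[0,3,0.6],0],[245,[0,3,0.8],0],[245,[0,0,0],0]]}}

```text
time: 70.9
tool_pos: [0.6297, -0.0992, 0.1136]
ee_rot: [-3.142, -0.0, 1.714]
wrist_force: [-0.5, 0.2, -1.5]
width: 0.0098
finger_force: 30.0
```

>>> {"fn": "carry_out", "kwargs": {"increments": [[245,[0,3,0.8],0],[245,[0,3,0.8],0],[245,[0,0,0],0]]}}

```text
time: 71.2
tool_pos: [0.6356, -0.0983, 0.112]
ee_rot: [-3.141, -0.0, 1.714]
wrist_force: [0.2, -0.1, -1.7]
width: 0.0099
finger_force: 30.0
```

>>> {"fn": "carry_out", "kwargs": {"increments": [[245,[0,2,0.5],0],[245,[0,2,0.5],0],[245,[0,0,0],0]]}}

```text
time: 71.5
tool_pos: [0.6395, -0.0978, 0.1111]
ee_rot: [-3.142, 0.0, 1.714]
wrist_force: [0.4, -0.6, -2.0]
width: 0.0098
finger_force: 30.0
```

>>> {"fn": "carry_out", "kwargs": {"increments": [[245,[0,2,0.5],0],[245,[0,2,0.5],0],[245,[0,0,0],0]]}}

```text
time: 71.8
tool_pos: [0.6435, -0.0972, 0.1101]
ee_rot: [3.142, 0.0, 1.714]
wrist_force: [-0.5, -0.3, -1.6]
width: 0.0102
finger_force: 30.0
```

>>> {"fn": "carry_out", "kwargs": {"increments": [[245,[0,1.5,0.4],0],[245,[0,1.5,0.4],0],[245,[0,0,0],0]]}}

```text
time: 72.1
tool_pos: [0.6463, -0.0968, 0.1093]
ee_rot: [-3.142, 0.0, 1.714]
wrist_force: [-0.7, -0.2, -1.3]
width: 0.0096
finger_force: 30.0
```

>>> {"fn": "carry_out", "kwargs": {"increments": [[245,[0,1,0.2],0],[245,[0,1,0.2],0],[245,[0,0,0],0]]}}

```text
time: 72.4
tool_pos: [0.6471, -0.0968, 0.1089]
ee_rot: [-3.139, -0.0, 1.714]
wrist_force: [-3.6, -0.7, 0.9]
width: 0.0095
finger_force: 30.0
```

>>> {"fn": "carry_out", "kwargs": {"increments": [[245,[0,1,0.2],0],[245,[0,1,0.2],0],[245,[0,0,0],0]]}}

```text
time: 72.7
tool_pos: [0.6474, -0.0967, 0.109]
ee_rot: [-3.135, -0.0, 1.714]
wrist_force: [-9.0, -2.0, 4.2]
width: 0.0098
finger_force: 30.0
```

>>> {"fn": "carry_out", "kwargs": {"increments": [[245,[0,-1.5,0.5],0],[245,[0,0,1],0],[245,[0,0,0],0]]}}

```text
time: 73.0
tool_pos: [0.6472, -0.0967, 0.1079]
ee_rot: [-3.138, 0.0, 1.714]
wrist_force: [-6.9, -0.7, 3.9]
width: 0.01
finger_force: 30.0
```

>>> {"fn": "carry_out", "kwargs": {"increments": [[245,[0,0,1],0],[245,[0,0,0.5],0],[245,[0,0,0],0]]}}

```text
time: 73.3
tool_pos: [0.6472, -0.0968, 0.1078]
ee_rot: [-3.139, 0.0, 1.714]
wrist_force: [-7.8, -0.5, 6.8]
width: 0.0098
finger_force: 30.0
```

>>> {"fn": "carry_out", "kwargs": {"increments": [[225,[0,0,0],0],[200,[0,0,0],0],[185,[0,0,0],0],[185,[0,0,-2],0],[185,[0,0,0],0],[185,[0,3,0],0],[185,[0,3,0],0],[185,[0,0,0],0]]}}

```text
time: 74.1
tool_pos: [0.655, -0.0955, 0.1074]
ee_rot: [3.142, 0.0, 1.714]
wrist_force: [-0.0, -0.8, 0.6]
width: 0.0255
finger_force: 0.0
```

>>> {"fn": "carry_out", "kwargs": {"increments": [[185,[0,1,0],0],[185,[0,1,0],0],[185,[0,0,0],0]]}}

```text
time: 74.4
tool_pos: [0.6566, -0.0952, 0.1076]
ee_rot: [-3.141, -0.0, 1.714]
wrist_force: [-0.6, 0.6, -0.2]
width: 0.0256
finger_force: 0.4
```

>>> {"fn": "carry_out", "kwargs": {"increments": [[185,[0,1,0],0],[185,[0,1,0],0],[185,[0,0,0],0]]}}

```text
time: 74.7
tool_pos: [0.6587, -0.095, 0.1077]
ee_rot: [3.142, 0.0, 1.714]
wrist_force: [-1.0, -0.1, 0.6]
width: 0.0255
finger_force: 0.4
```

>>> {"fn": "carry_out", "kwargs": {"increments": [[185,[0,1,0],0],[185,[0,1,0],0],[185,[0,0,0],0]]}}

```text
time: 75.0
tool_pos: [0.6607, -0.0947, 0.1076]
ee_rot: [3.142, 0.0, 1.714]
wrist_force: [-0.9, -0.2, 0.2]
width: 0.0258
finger_force: 0.5
```

```bash
python3 st.py
```

```text
[ 0.6607 -0.0947  0.1076] 1.714 [-0.9 -0.2  0.2] [ 0.009  0.098 -0.029] 0.0258 -0.37
```

The light push is just tilting the case over the board edge, so it was already seated at x≈0.647. Backing off and lifting away.

>>> {"fn": "carry_out", "kwargs": {"increments": [[185,[0,-3,0],0],[185,[0,-3,0],0],[185,[0,-4,0],0],[185,[0,-3,0],0],[175,[0,0,0],0],[175,[0,0,-15],0],[175,[0,0,-30],0],[175,[0,0,-40],0]]}}

```text
time: 75.8
tool_pos: [0.6467, -0.0963, 0.1922]
ee_rot: [-3.138, -0.001, 1.714]
wrist_force: [0.2, -0.4, 0.9]
width: 0.0298
finger_force: 0.0
```

>>> {"fn": "carry_out", "kwargs": {"increments": [[175,[0,-50,-10],0],[175,[0,-50,0],0],[175,[-30,-40,0],0],[175,[-40,-30,0],0],[175,[-40,-30,0],0],[175,[-40,-30,0],0],[175,[-40,0,0],0],[175,[-40,0,0],0]]}}

```text
time: 76.6
tool_pos: [0.4534, -0.359, 0.2047]
ee_rot: [3.139, 0.003, 1.713]
wrist_force: [1.2, -0.4, 0.4]
width: 0.0297
finger_force: 0.0
```

```bash
python3 - <<'E'
from h import *
exec(open("st.py").read())
np.set_printoptions(precision=2,suppress=True)
S=robot.snapshot("scene");T=robot.snapshot("top");cv2.imwrite("pics/jS.png",S);cv2.imwrite("pics/jT.png",T)
u=np.array([np.cos(np.radians(98.4)),np.sin(np.radians(98.4)),0]);C=np.array([.6470,-.0945,.1165])
for s in(-50,50): print("rim end exp",proj("top",C+u*s/1000),proj("scene",C+u*s/1000))
for n,im,roi in(("top",T,(310,140,400,215)),("scene",S,(280,180,380,280))):
    b,m=blobs(im,"green",6,roi); c=cv2.findContours(m,cv2.RETR_EXTERNAL,2)[0]; print(n,[(cv2.minAreaRect(k),cv2.boundingRect(k)) for k in c if cv2.contourArea(k)>5])
    b,m=blobs(im,"blue",6,roi); c=cv2.findContours(m,cv2.RETR_EXTERNAL,2)[0]; print(n,"blue",[(cv2.boundingRect(k)) for k in c if cv2.contourArea(k)>5])
    for col,r in(("orange",(370,130,440,180) if n=="top" else (270,290,325,345)),("teal",(440,130,500,190) if n=="top" else (215,330,275,390))):
        i0=cv2.imread(f"pics/{n}0.png"); print(n,col,[(c.round(1)) for c,s in blobs(im,col,100,r)[0]],[(c.round(1)) for c,s in blobs(i0,col,100,r)[0]])
print("red",[c.round(0) for c,s in blobs(T,"red",8,(150,130,500,300))[0]])
d=cv2.absdiff(T[120:170,160:215],cv2.imread("pics/top0.png")[120:170,160:215]);print("cup diff",d.mean())
E
```

```text
[ 0.4534 -0.359   0.2047] 1.713 [ 1.2 -0.4  0.4] [-0.055 -0.115  0.03 ] 0.0297 -0.91
rim end exp [374.73 160.01] [315.96 234.04]
rim end exp [330.66 166.03] [337.92 208.91]
top [(((353.494140625, 173.77647399902344), (25.17599105834961, 45.618621826171875), 84.0938491821289), (331, 159, 45, 30))]
top blue [(344, 150, 7, 11)]
top orange [array([414.3, 154. ])] [array([414.4, 153.9])]
top teal [array([466.4, 158.9])] [array([466.5, 158.9])]
scene [(((311.5, 259.0), (2.0, 3.0), 90.0), (310, 258, 4, 3)), (((325.43487548828125, 223.44378662109375), (3.852916717529297, 32.64658737182617), 40.81508255004883), (314, 211, 24, 26))]
scene blue [(318, 228, 35, 47)]
scene orange [array([297.7, 308.7])] [array([297.7, 308.7])]
scene teal [array([242.1, 354.2])] [array([242.3, 354.2])]
red []
cup diff 8.317939393939394
```

Rim ends are where expected: top view cols 331-376, scene (314,236)-(338,211). The boxes are unmoved. My tilt test may have shifted the case slightly out along the pins, so I'll press gently on the pocket front to seat it.

>>> {"fn": "carry_out", "kwargs": {"increments": [[255,[33.2,23.8,0],0],[255,[33.2,23.8,0],0],[255,[33.2,23.8,0],0],[255,[33.2,23.8,0],0],[255,[33.2,23.8,0],0],[255,[33.2,23.8,0],0],[255,[33,18,0],0],[255,[0,0,0],0]]}}

```text
time: 77.5
tool_pos: [0.5811, -0.0989, 0.2036]
ee_rot: [3.14, -0.002, 1.721]
wrist_force: [0.3, 0.2, 0.7]
width: 0.0005
finger_force: 0.0
```

>>> {"fn": "carry_out", "kwargs": {"increments": [[255,[0,0,40],0],[255,[0,0,40],0],[255,[0,0,40],0],[255,[0,0,28],0],[255,[0,0,0],0],[255,[0,0,0],0]]}}

```text
time: 78.1
tool_pos: [0.58, -0.1044, 0.0555]
ee_rot: [3.141, 0.0, 1.714]
wrist_force: [0.7, 0.6, 0.7]
width: 0.0003
finger_force: 0.0
```

```bash
python3 st.py
```

```text
[ 0.58   -0.1044  0.0555] 1.714 [0.7 0.6 0.7] [-0.06  -0.077  0.044] 0.0003 -0.42
```

Contact is expected near x≈0.602.

>>> {"fn": "carry_out", "kwargs": {"increments": [[255,[0,7,0],0],[255,[0,7,0],0],[255,[0,3,0],0],[255,[0,0,0],0]]}}

```text
time: 78.5
tool_pos: [0.5979, -0.1018, 0.0555]
ee_rot: [3.14, 0.001, 1.715]
wrist_force: [-0.4, -0.6, 0.7]
width: 0.0006
finger_force: 0.0
```

>>> {"fn": "carry_out", "kwargs": {"increments": [[255,[0,1.5,0],0],[255,[0,1.5,0],0],[255,[0,0,0],0]]}}

```text
time: 78.8
tool_pos: [0.5997, -0.1012, 0.0543]
ee_rot: [-3.141, 0.0, 1.714]
wrist_force: [0.6, 0.5, 0.3]
width: 0.0002
finger_force: 0.0
```

>>> {"fn": "carry_out", "kwargs": {"increments": [[255,[0,1.5,0],0],[255,[0,0,0],0]]}}

```text
time: 79.0
tool_pos: [0.6011, -0.101, 0.0543]
ee_rot: [-3.141, -0.0, 1.714]
wrist_force: [-0.5, 0.1, 1.0]
width: 0.0011
finger_force: 0.0
```

>>> {"fn": "carry_out", "kwargs": {"increments": [[255,[0,1.5,0],0],[255,[0,0,0],0]]}}

```text
time: 79.2
tool_pos: [0.602, -0.1009, 0.054]
ee_rot: [-3.14, -0.0, 1.714]
wrist_force: [-1.1, -0.3, 0.2]
width: 0.0002
finger_force: 0.8
```

>>> {"fn": "carry_out", "kwargs": {"increments": [[255,[0,1.5,0],0],[255,[0,0,0],0]]}}

```text
time: 79.4
tool_pos: [0.6021, -0.1009, 0.0539]
ee_rot: [-3.136, -0.0, 1.714]
wrist_force: [-5.5, -0.9, 2.4]
width: 0.0005
finger_force: 2.9
```

>>> {"fn": "carry_out", "kwargs": {"increments": [[255,[0,1.5,0],0],[255,[0,0,0],0]]}}

```text
time: 79.6
tool_pos: [0.6022, -0.1009, 0.0539]
ee_rot: [-3.133, -0.001, 1.714]
wrist_force: [-8.9, -1.3, 3.9]
width: 0.0003
finger_force: 4.8
```

Contact exactly where expected and it is rigid, so the case is flat on the board. Retreating and handing in.

>>> {"fn": "carry_out", "kwargs": {"increments": [[255,[0,-8,0],0],[255,[0,-20,0],0],[255,[0,-20,-20],0],[255,[0,-20,-40],0],[255,[0,-20,-40],0],[255,[0,-20,-40],0],[255,[0,-20,0],0],[255,[0,0,0],0]]}}

```text
time: 80.4
tool_pos: [0.4789, -0.1192, 0.1972]
ee_rot: [3.136, 0.003, 1.713]
wrist_force: [0.4, 0.1, -0.3]
width: 0.0006
finger_force: 0.0
```

```bash
python3 - <<'E'
from h import *
exec(open("st.py").read())
S=robot.snapshot("scene")
b,m=blobs(S,"green",6,(280,180,380,280)); print([cv2.boundingRect(k) for k in cv2.findContours(m,0,2)[0] if cv2.contourArea(k)>5])
print(robot.close_job())
E
```

```text
[ 0.4789 -0.1192  0.1972] 1.713 [ 0.4  0.1 -0.3] [-0.031 -0.072  0.01 ] 0.0006 -0.5
[(301, 246, 13, 15), (314, 211, 24, 26)]
the job is handed in; nothing more can be done
None
```

The job is handed in at about 80 s of the 210 s allowed, with no verdict returned: all six cheeses are in the pot, the lid is screwed home (19.6 mm at the stop), the green case hangs on both pins against the board, the orange and teal boxes have not moved, and the arm never went near the cup.

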